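# Put the balance's test weights back into their cases

## Robot

A 6-joint arm with a two-finger parallel gripper is mounted at the origin on a cart in front of the work surface, level with it; the furniture and walls round the work are solid. World frame = base frame: x ahead of the robot, y to its left, z up, the work surface at z = 0. Lengths are in m, angles in rad, forces in N, time in s.
With the tool pointing down it reaches from about 0.25 to 0.8 m from the base axis. Payload 8.5 kg.
Tool frame: the origin (TCP) lies midway between the tips of the shut fingers; the grasp point (between the pads) lies 19 mm behind it; z points along the fingers, y is the direction in which the jaws open and shut (so a half turn about z gives the same grasp; the last joint's range is limited). The gripper opens to 85 mm and grips with 20 to 120 N. Pads are 22 mm wide; open, the fingers measure 114 mm over their backs; the gripper's body (76 mm by 85 mm) begins 54 mm behind the grasp point. The pads swing forward as they close: fully open they stand 13 mm farther back than shut.
Start: joints at [-1.121, 0.238, -0.013, 1.319, 0, 1.571], TCP at [0.228, -0.473, 0.231] pointing down, gripper open.
Joint ranges: [-2.66, 2.66], [-1.03, 1.9], [-1.14, 1.46], [-1.82, 2.27], [-1.45, 1.34], [-3.14, 3.14]. Speed limits (rad/s): [2.22, 2.22, 2.79, 3.14, 3.14, 3.14].

## Interface

Orientations are given as a unit quaternion [x, y, z, w].
In Python, from cell import state, eyes, sign_off, models gives the robot as it stands.
- The arm moves only by the tool drive_tool, never from a script. Its argument "steps" is a list of rows, each an object of numbers: "ax", "ay", "az": the turn, a rotation vector about the tool's x, y, z in degrees; "dx", "dy", "dz": the shift along the tool's x, y, z in cm; "gripper": the finger opening in cm, from 0 to 8.54. A call has 1 to 12 rows; each row is the pose to reach, as a shift and turn from the pose commanded when the call began, along the tool's axes at that moment; what a row does not reach only later rows make up. A row lasts 1/10 s, in which the tool goes at most 50 mm and 8.59 degrees, less where a joint would pass 70% of its speed; a pose out of reach is approached as far as the arm can. A call with a gripper value outside its range is refused whole. The fingers move at their own pace and stop on an object; "squeeze" is the grip in N (left out, the last holds). Time passes only in rows, so rows that repeat a pose let the fingers close. It gives the time, the measured TCP pose, the force and the opening at its end, in the units of the state.
- state(): the state, without advancing time (a new reading comes with each control period).
- eyes.snapshot(name): name is "scene" or "top" or "wrist"; returns a dict with "img" (420x560x3 uint8, red, green, blue), "z_map" (420x560 float32, m along the optical axis (not along the pixel's ray), 0 where there is no reading), "intrinsics" (3x3 intrinsics, pixels), "eye" and "attitude" of the camera in the world; the wrist camera has in their place "tool_from_camera" (4x4, takes a point from camera to tool coordinates, whose origin is the TCP and whose axes are the flange's). Camera axes: x right, y down, z forward; pixel columns grow to the right and rows downward; lengths in m; the calibration is good to about 2 mm. A picture is of the moment at which its call begins: read the wrist's pose just before it.
- sign_off(): hands the job in, once; it reports no verdict.
Trained networks look in a picture, given as the dict that the camera call returned (one of the last four; its "shot" number tells which), for a name from the list of things; names that differ only in an ending like _2 or _b are one class to them, and where a whole thing is asked for, a point or a joint stands for the part that bears it (a point fixed in the world has none). Each returns a list of dicts, best first, with "conf" (0 to 1); they miss things now and then, are a little off and sometimes report something else, mostly with a low value. They report only what shows in the picture. A call takes as long as a camera call.
- models.masks_of(picture, target): "mask" (420x560 bool, what is visible of it) and "point" ([row, column] in pixels, amid what is visible of it).
The state is a dict: "time": time; "qpos": joint angles; "joint_vel": joint speeds; "effort": joint torques, N m; "tcp_pos": TCP position; "ee_rot": TCP orientation; "wrist_force": force on the tool from outside, world axes, zero at the start; "moment": the same for the moment, N m; "finger_gap": finger opening in m.
Only numpy, scipy, OpenCV 4.12 (cv2) and the standard library are available. Lean on these libraries where they do the work, as an engineer would, in place of code of your own. Each camera call takes 0.05 s, during which the arm holds its last target.

## Task

The balance check is finished: take the stack of four brass disc weights off the balance pan and put each weight into the round well of its own wooden case, the smallest weight in the smallest case and so on up to the largest in the largest. Each must end lying flat on the floor of its well, let go and at rest; do not drop any weight or knock the stack over.

Things in the scene. Friction and masses are not known exactly. Their poses are not given: they have to be found in the camera images.
- weight_66: flat round brass disc weight, 66 mm in diameter and 24 mm thick, the largest, at the bottom of the stack on the balance pan; loose, about 500 g. Origin at the centre of its underside, z up along its axis (top face at z = 24 mm); round, so its yaw means nothing.
- weight_52: flat round brass disc weight, 52 mm in diameter and 24 mm thick, second largest, second from the bottom of the stack; loose, about 320 g. Origin at the centre of its underside, z up along its axis (top face at z = 24 mm); round, so its yaw means nothing.
- weight_38: flat round brass disc weight, 38 mm in diameter and 24 mm thick, third in size, third from the bottom of the stack; loose, about 180 g. Origin at the centre of its underside, z up along its axis (top face at z = 24 mm); round, so its yaw means nothing.
- weight_24: flat round brass disc weight, 24 mm in diameter and 24 mm thick, the smallest, on top of the stack; loose, about 80 g. Origin at the centre of its underside, z up along its axis (top face at z = 24 mm); round, so its yaw means nothing.
- case_66: the largest of four low square wooden storage cases, open on top, 100 x 100 mm and 14 mm high, fixed on the bench. In the middle of its top a blue-felted round well, 78 mm in diameter and 8 mm deep, for the 66 mm weight (6 mm of play all round; the seated weight stands 16 mm proud). Origin at the centre of the underside, below the centre of the well; z up; the well's floor is at z = 6 mm, its mouth at z = 14 mm.
- case_52: the second largest of four low square wooden storage cases, open on top, 86 x 86 mm and 14 mm high, fixed on the bench. In the middle of its top a blue-felted round well, 64 mm in diameter and 8 mm deep, for the 52 mm weight (6 mm of play all round; the seated weight stands 16 mm proud). Origin at the centre of the underside, below the centre of the well; z up; the well's floor is at z = 6 mm, its mouth at z = 14 mm.
- case_38: the third in size of four low square wooden storage cases, open on top, 72 x 72 mm and 14 mm high, fixed on the bench. In the middle of its top a blue-felted round well, 50 mm in diameter and 8 mm deep, for the 38 mm weight (6 mm of play all round; the seated weight stands 16 mm proud). Origin at the centre of the underside, below the centre of the well; z up; the well's floor is at z = 6 mm, its mouth at z = 14 mm.
- case_24: the smallest of four low square wooden storage cases, open on top, 58 x 58 mm and 14 mm high, fixed on the bench. In the middle of its top a blue-felted round well, 36 mm in diameter and 8 mm deep, for the 24 mm weight (6 mm of play all round; the seated weight stands 16 mm proud). Origin at the centre of the underside, below the centre of the well; z up; the well's floor is at z = 6 mm, its mouth at z = 14 mm.
- balance: compact white laboratory balance, 130 mm deep (x) by 120 mm wide (y), fixed on the bench, with a round steel pan 96 mm in diameter on which the stack of weights stands. Origin at the centre of its underside at bench height; the pan's centre is at x = +10 mm, y = 0 in its frame and the pan's top, the highest part, at z = 50 mm.

How it is judged:
By the outcome, as a careful person would: the job done as asked, in the order asked, and still so for the second after the job is handed in, with the robot touching nothing.
It also fails if it takes over 115 s, if anything falls off the work surface, if the arm or the gripper's body presses on something with over 40 N, if the wrist force passes 120 N, or if a joint passes its speed limit or range.

## Working session

There is one attempt and no reset: what is moved stays moved. The work goes in short steps, Python scripts to look and compute and a tool call to move; the robot and the scene stay as the last step left them, time stands still between calls to the robot, and variables do not carry over. Pictures are saved under pics/ and viewed, and the job is handed in when it is done.

Besides the shell and the picture viewer there is one more tool, called after "Call:" in YAML: its name, and indented under it one key for each argument. drive_tool: Moves the arm, as the interface text tells. Its arguments: {"type":"object","properties":{"steps":{"type":"array","items":{"type":"object","properties":{"ax":{"type":"number"},"ay":{"type":"number"},"az":{"type":"number"},"dx":{"type":"number"},"dy":{"type":"number"},"dz":{"type":"number"},"gripper":{"type":"number"}}}},"squeeze":{"type":"number"}},"required":["steps"]}

```bash
ls; mkdir -p pics; cat > h.py <<'E'
import numpy as np, cv2
from cell import state, eyes, sign_off, models
from scipy.spatial.transform import Rotation as R
def snap(n,fn=None):
    s=state(); p=eyes.snapshot(n)
    if fn: cv2.imwrite('pics/'+fn,cv2.cvtColor(p['img'],cv2.COLOR_RGB2BGR))
    K=p['intrinsics']
    if n=='wrist':
        T=np.eye(4);T[:3,:3]=R.from_quat(s['ee_rot']).as_matrix();T[:3,3]=s['tcp_pos']
        M=T@np.array(p['tool_from_camera'])
    else:
        M=np.eye(4);a=np.array(p['attitude']);M[:3,:3]=R.from_quat(a).as_matrix() if a.size==4 else a;M[:3,3]=p['eye']
    z=p['z_map'];v,u=np.mgrid[:z.shape[0],:z.shape[1]]
    P=np.stack([(u-K[0][2])/K[0][0]*z,(v-K[1][2])/K[1][1]*z,z],-1)
    W=P@M[:3,:3].T+M[:3,3]; W[z==0]=np.nan
    return p,W,M,s
E
python3 - <<'E'
from h import *
s=state();print(s)
for n in ['scene','top','wrist']:
    p,W,M,_=snap(n,n+'0.png')
    print(n,p['intrinsics'],M[:3,3],M[:3,2])
    if n!='wrist':
        for t in ['weight_66','weight_52','weight_38','weight_24','case_66','case_52','case_38','case_24','balance']:
            for r in models.masks_of(p,t)[:2]:
                w=W[r['mask']]; print(t,round(r['conf'],2),np.round(r['point']),r['mask'].sum(),np.nanmedian(w,0).round(4),np.nanpercentile(w,1,0).round(3),np.nanpercentile(w,99,0).round(3))
E
```

```text
pics
{'time': 0.0, 'qpos': array([-1.12103872e+00,  2.38808398e-01, -1.42417935e-02,  1.31919967e+00,
       -1.65386288e-05,  1.57081048e+00]), 'joint_vel': array([ 0.00098303,  0.00056443,  0.00053141, -0.00071833, -0.00150101,
       -0.0011718 ]), 'effort': array([ 2.76657745e-03, -5.38784945e+01,  3.46439409e+01,  1.82788563e-02,
        5.83037217e-05, -2.16655656e-05]), 'tcp_pos': array([ 0.22806022, -0.47242455,  0.23066799]), 'ee_rot': array([ 9.74822459e-01,  2.22981267e-01, -1.70126596e-04, -7.06622755e-04]), 'wrist_force': array([-0.72739277,  0.88669872, -0.07714528]), 'moment': array([-0.01376543,  0.01553681,  0.0274722 ]), 'finger_gap': 0.08553819761140827}
scene [[472.06597831   0.         292.19598869]
 [  0.         472.06597831 204.7043873 ]
 [  0.           0.           1.        ]] [0.05794567 0.62302006 0.55203854] [ 0.51894241 -0.71323972 -0.4711559 ]
weight_66 0.89 [213. 382.] 311 [ 0.4189 -0.2027  0.0657] [ 0.4   -0.236  0.052] [ 0.456 -0.195  0.075]
weight_66 0.64 [177. 387.] 143 [ 0.4314 -0.2238  0.1393] [ 0.423 -0.239  0.123] [ 0.444 -0.217  0.148]
weight
[... 2903 characters left out ...]
8 0.89 [170. 377.] 1553 [ 0.6167 -0.2637  0.0113] [ 0.561 -0.317  0.002] [ 0.671 -0.209  0.019]
case_38 0.88 [241. 270.] 1180 [0.428  0.0116 0.0119] [ 0.383 -0.031 -0.   ] [0.471 0.054 0.018]
case_24 0.89 [170. 377.] 1553 [ 0.6167 -0.2637  0.0113] [ 0.561 -0.317  0.002] [ 0.671 -0.209  0.019]
case_24 0.88 [241. 270.] 1180 [0.428  0.0116 0.0119] [ 0.383 -0.031 -0.   ] [0.471 0.054 0.018]
balance 0.91 [256. 366.] 2018 [ 0.4091 -0.2223  0.0388] [ 0.355 -0.294 -0.001] [ 0.489 -0.171  0.054]
wrist [[364.18606006   0.         285.35526147]
 [  0.         364.18606006 210.83047056]
 [  0.           0.           1.        ]] [ 0.2888375  -0.44395948  0.37375168] [-0.23530799 -0.11573917 -0.96500497]
```

View pics/scene0.png

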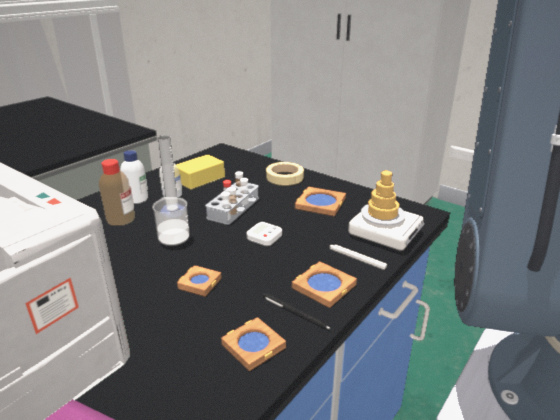

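View pics/top0.png

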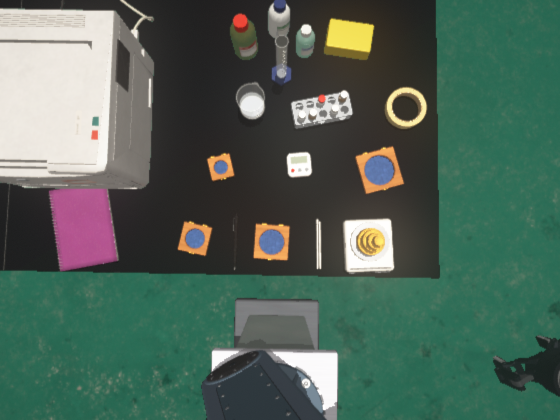

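View pics/wrist0.png

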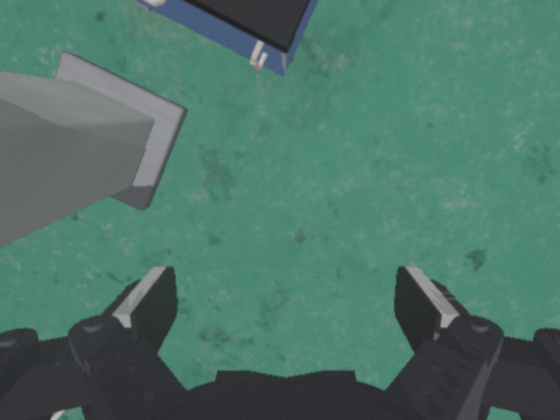

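The scene view shows the stack on the balance at (200,387) with cases at (200,321), (283,324), (280,199) and (342,253). In the top view the cases are at (170,379) largest, (242,271), (238,195) and (167,221) smallest, with the stack at (241,370).

Next I'll fit the well centres and the weight axes.

```bash
cat >> h.py <<'E'
from scipy.optimize import least_squares
def wells(p,W,show=True):
    hsv=cv2.cvtColor(p['img'],cv2.COLOR_RGB2HSV)
    b=((hsv[...,0]>100)&(hsv[...,0]<128)&(hsv[...,1]>110)&(hsv[...,2]>60)).astype(np.uint8)
    n,l,st,c=cv2.connectedComponentsWithStats(b)
    for i in range(1,n):
        if st[i,4]<80: continue
        w=W[l==i]; m=np.nanmedian(w,0)
        if not(-0.01<m[2]<0.03): continue
        lo=np.nanpercentile(w,2,0);hi=np.nanpercentile(w,98,0)
        print('well px',c[i].round(),st[i,4],'mean',np.nanmean(w,0).round(4),'mid',((lo+hi)/2).round(4),'ext',(hi-lo).round(3))
def layers(W,c=(0.43,-0.22)):
    near=(np.hypot(W[...,0]-c[0],W[...,1]-c[1])<0.06)
    for d,z0 in [(24,.122),(38,.098),(52,.074),(66,.05)]:
        w=W[near&(W[...,2]>z0+.004)&(W[...,2]<z0+.019)]
        if len(w)<8: print(d,'few',len(w)); continue
        f=lambda q:np.hypot(w[:,0]-q[0],w[:,1]-q[1])-d/2000
        r=least_squares(f,c,loss='soft_l1',f_scale=.002)
        t=W[near&(abs(W[...,2]-z0-.024)<.004)]
        print(d,len(w),'side fit',r.x.round(4),'rms',np.sqrt(np.mean(f(r.x)**2)).round(4),'top pts',len(t),(np.nanmean(t,0).round(4) if len(t) else ''))
E
python3 - <<'E'
from h import *
for n in ['scene','top']:
    p,W,M,_=snap(n); print(n); wells(p,W); layers(W)
E
```

```text
scene
24 71 side fit [ 0.4254 -0.2137] rms 0.0042 top pts 60 [ 0.4336 -0.2285  0.1455]
38 118 side fit [ 0.4344 -0.2306] rms 0.0012 top pts 96 [ 0.4307 -0.2211  0.1217]
52 145 side fit [ 0.4351 -0.2302] rms 0.0014 top pts 126 [ 0.4292 -0.2166  0.0977]
66 189 side fit [ 0.4325 -0.2299] rms 0.0012 top pts 174 [ 0.4229 -0.2135  0.074 ]
top
well px [379. 168.] 321 mean [ 0.6232 -0.2661  0.0071] mid [ 0.6215 -0.2636  0.0073] ext [0.055 0.061 0.008]
well px [220. 167.] 97 mean [0.6189 0.1478 0.0068] mid [0.6183 0.1483 0.0064] ext [0.026 0.026 0.008]
well px [195. 238.] 223 mean [0.4329 0.2089 0.0069] mid [0.4325 0.2091 0.0071] ext [0.04  0.038 0.007]
well px [271. 242.] 358 mean [0.4269 0.0125 0.0069] mid [0.4273 0.012  0.0066] ext [0.049 0.051 0.008]
24 17 side fit [ 0.436  -0.2098] rms 0.0039 top pts 89 [ 0.4355 -0.2307  0.146 ]
38 29 side fit [ 0.4348 -0.2297] rms 0.0016 top pts 108 [ 0.4346 -0.2241  0.1222]
52 31 side fit [ 0.4354 -0.2298] rms 0.0011 top pts 139 [ 0.4362 -0.2226  0.098 ]
66 48 side fit [ 0.4334 -0.2291] rms 0.0052 top pts 169 [ 0.427  -0.2184  0.0741]
```

Call:
drive_tool:
  steps:
    - {"dz":-5,"az":-8,"dx":3}
    - {"dz":-9,"az":-16,"dx":7}
    - {"dz":-12,"az":-24,"dx":11}
    - {"dz":-12,"az":-32,"dx":15}
    - {"dz":-12,"az":-40,"dx":19}
    - {"dz":-12,"az":-48,"dx":23}
    - {"dz":-12,"az":-56,"dx":24}
    - {"dz":-12,"az":-64.2,"dx":24}
    - {"dz":-12,"az":-64.2,"dx":24}

```text
$.steps[0]: bad value
```

Call:
drive_tool:
  steps:
    - {"ax":0,"ay":0,"az":-8.0,"dx":3.0,"dy":0,"dz":-4.0,"gripper":8.5}
    - {"ax":0,"ay":0,"az":-16.0,"dx":6.0,"dy":0,"dz":-7.0,"gripper":8.5}
    - {"ax":0,"ay":0,"az":-24.0,"dx":9.0,"dy":0,"dz":-10.0,"gripper":8.5}
    - {"ax":0,"ay":0,"az":-32.0,"dx":12.0,"dy":0,"dz":-12.0,"gripper":8.5}
    - {"ax":0,"ay":0,"az":-40.0,"dx":15.0,"dy":0,"dz":-12.0,"gripper":8.5}
    - {"ax":0,"ay":0,"az":-48.0,"dx":18.0,"dy":0,"dz":-12.0,"gripper":8.5}
    - {"ax":0,"ay":0,"az":-56.0,"dx":20.0,"dy":0,"dz":-12.0,"gripper":8.5}
    - {"ax":0,"ay":0,"az":-64.2,"dx":22.0,"dy":0,"dz":-12.0,"gripper":8.5}
    - {"ax":0,"ay":0,"az":-64.2,"dx":22.0,"dy":0,"dz":-12.0,"gripper":8.5}
  squeeze: 40

```text
time: 2.05
tcp_pos: [0.4281, -0.3761, 0.3508]
ee_rot: [0.705, 0.709, 0.0, -0.0]
wrist_force: [-0.7, 0.4, -0.0]
finger_gap: 0.0848
```

```bash
python3 - <<'E'
from h import *
p,W,M,s=snap('wrist','w1.png'); print(M[:3,3],M[:3,2],s['qpos'].round(3)); wells(p,W); layers(W,(.434,-.23))
E
```

```text
[ 0.42856062 -0.30988472  0.49325924] [ 0.00281502 -0.26350225 -0.96465467] [-0.721  0.315  0.396  1.652  0.     0.844]
24 82 side fit [ 0.4367 -0.2301] rms 0.0002 top pts 647 [ 0.4367 -0.2307  0.145 ]
38 88 side fit [ 0.4364 -0.2284] rms 0.0002 top pts 676 [ 0.4355 -0.2315  0.1212]
52 77 side fit [ 0.4369 -0.2283] rms 0.0002 top pts 795 [ 0.4371 -0.2364  0.0971]
66 70 side fit [ 0.4346 -0.2282] rms 0.0001 top pts 873 [ 0.4271 -0.2389  0.0731]
```

View pics/w1.png

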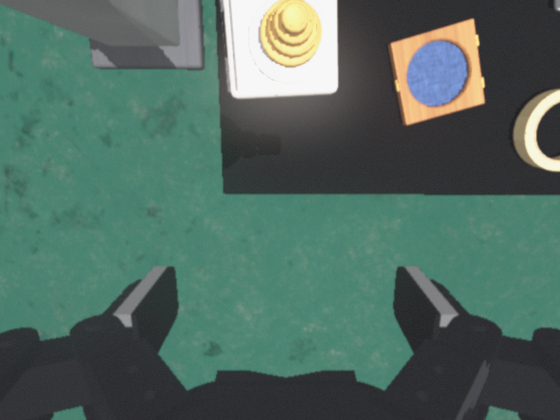

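```bash
python3 - <<'E'
from h import *
p,W,M,s=snap('wrist'); 
print(cv2.cvtColor(p['img'],cv2.COLOR_RGB2HSV)[75,437],p['img'][75,437],W[75,437])
f=np.zeros(W.shape[:2],bool); f[262:330,120:180]=1
for sl in [(slice(262,340),slice(100,180)),(slice(262,340),slice(395,470))]:
    w=W[sl].reshape(-1,3)-s['tcp_pos']; w=w[(w[:,2]>-.05)]
    print(len(w), np.nanpercentile(w,[0,1,5,50],axis=0).round(4), np.nanmax(w,0).round(4))
E
```

```text
[110 108 207] [119 147 207] [ 0.61888412 -0.26622653  0.00694452]
4283 [[-0.0554 -0.0117  0.0121]
 [-0.0546 -0.0101  0.0141]
 [-0.0529 -0.0066  0.0178]
 [-0.0418  0.008   0.0384]] [-0.0303  0.0174  0.0718]
4207 [[ 0.032  -0.0115  0.0125]
 [ 0.0404 -0.0099  0.0149]
 [ 0.0431 -0.0063  0.0184]
 [ 0.0439  0.0081  0.0383]] [0.0577 0.0178 0.0724]
```

Call:
drive_tool:
  steps:
    - {"dx":3.0,"dy":0.2,"dz":2.0,"gripper":4.2}
    - {"dx":7.0,"dy":0.5,"dz":5.0,"gripper":4.2}
    - {"dx":11.0,"dy":0.9,"dz":8.0,"gripper":4.2}
    - {"dx":14.0,"dy":0.9,"dz":11.0,"gripper":4.2}
    - {"dx":14.6,"dy":0.9,"dz":14.0,"gripper":4.2}
    - {"dx":14.6,"dy":0.9,"dz":15.0,"gripper":4.2}
    - {"dx":14.6,"dy":0.9,"dz":15.0,"gripper":4.2}
    - {"dx":14.6,"dy":0.9,"dz":15.0,"gripper":4.2}

```text
$.steps[0]: bad value
```

```bash
sed -i 's/\[...,1\]>110/[...,1]>80/' h.py; cat >> h.py <<'E'
def tips(W,s):
    c=s['tcp_pos']; Rm=R.from_quat(s['ee_rot']).as_matrix()
    L=(W-c)@Rm
    for sg in (-1,1):
        m=(L[...,2]>-.03)&(L[...,2]<.01)&(abs(L[...,0])<.02)&(sg*L[...,1]>.005)&(sg*L[...,1]<.062)
        w=L[m]
        if len(w)>10: print('tip',sg,len(w),'tool z max',np.nanpercentile(w[:,2],[99,100]).round(4),'y range',np.nanpercentile(w[:,1],[1,99]).round(4))
E
python3 - <<'E'
from h import *
p,W,M,s=snap('wrist','w2.png'); print(s['tcp_pos'],s['finger_gap'],s['ee_rot']);wells(p,W); layers(W,(.434,-.23));tips(W,s)
E
```

```text
[ 0.42640405 -0.37695864  0.3510719 ] 0.08499701218760151 [ 7.07924195e-01  7.06288358e-01 -1.03666984e-04 -2.80541330e-04]
well px [438.  71.] 2955 mean [ 0.6194 -0.2622  0.0063] mid [ 0.6195 -0.2629  0.0063] ext [0.066 0.068 0.004]
24 78 side fit [ 0.4367 -0.2301] rms 0.0002 top pts 650 [ 0.4368 -0.2307  0.145 ]
38 87 side fit [ 0.4365 -0.2283] rms 0.0002 top pts 656 [ 0.4353 -0.232   0.1212]
52 82 side fit [ 0.437  -0.2283] rms 0.0002 top pts 785 [ 0.437  -0.2365  0.0972]
66 68 side fit [ 0.4346 -0.2281] rms 0.0001 top pts 874 [ 0.4268 -0.239   0.0731]
tip -1 1274 tool z max [-0.0131 -0.0119] y range [-0.0546 -0.041 ]
tip 1 1274 tool z max [-0.0133 -0.0122] y range [0.0431 0.0566]
```

View pics/w2.png

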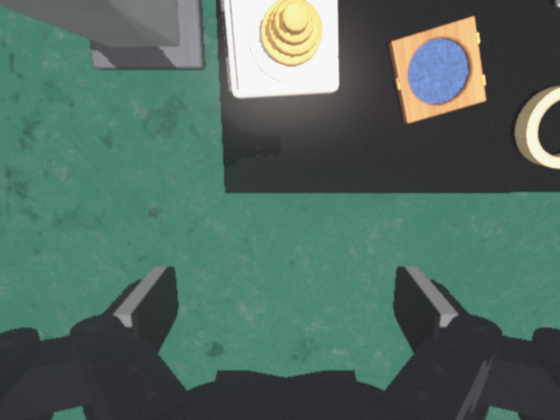

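Call:
drive_tool:
  steps:
    - {"ax":0,"ay":0,"az":0,"dx":3.0,"dy":0.2,"dz":2.0,"gripper":4.2}
    - {"ax":0,"ay":0,"az":0,"dx":7.0,"dy":0.5,"dz":5.0,"gripper":4.2}
    - {"ax":0,"ay":0,"az":0,"dx":11.0,"dy":1.0,"dz":8.0,"gripper":4.2}
    - {"ax":0,"ay":0,"az":0,"dx":14.0,"dy":1.0,"dz":11.0,"gripper":4.2}
    - {"ax":0,"ay":0,"az":0,"dx":14.6,"dy":1.0,"dz":14.0,"gripper":4.2}
    - {"ax":0,"ay":0,"az":0,"dx":14.6,"dy":1.0,"dz":15.0,"gripper":4.2}
    - {"ax":0,"ay":0,"az":0,"dx":14.6,"dy":1.0,"dz":15.0,"gripper":4.2}
    - {"ax":0,"ay":0,"az":0,"dx":14.6,"dy":1.0,"dz":15.0,"gripper":4.2}

```text
time: 3.0
tcp_pos: [0.4368, -0.2324, 0.2025]
ee_rot: [0.708, 0.706, 0.0, 0.001]
wrist_force: [-0.6, 0.3, 0.9]
finger_gap: 0.0421
```

```bash

python3 - <<'E'
from h import *
p,W,M,s=snap('wrist','w3.png'); print(s['tcp_pos'],s['finger_gap'],s['ee_rot']);wells(p,W); layers(W,(.434,-.23));tips(W,s)
E
```

```text
[ 0.43679192 -0.23236411  0.20248777] 0.04212904451709108 [7.07981482e-01 7.06230627e-01 1.66339773e-04 7.02995083e-04]
well px [473. 214.] 4448 mean [ 0.6195 -0.2631  0.0066] mid [ 0.6195 -0.2637  0.0065] ext [0.066 0.067 0.003]
24 201 side fit [ 0.4366 -0.2306] rms 0.0002 top pts 1281 [ 0.4366 -0.2296  0.1452]
38 188 side fit [ 0.4363 -0.2288] rms 0.0002 top pts 1294 [ 0.4361 -0.2215  0.1213]
52 154 side fit [ 0.4368 -0.2289] rms 0.0001 top pts 1337 [ 0.438  -0.2177  0.0973]
66 106 side fit [ 0.4344 -0.2287] rms 0.0001 top pts 1435 [ 0.4284 -0.2136  0.0733]
tip -1 1468 tool z max [-0.0026 -0.0011] y range [-0.0333 -0.0198]
tip 1 1454 tool z max [-0.0027 -0.0015] y range [0.0219 0.0353]
```

View pics/w3.png

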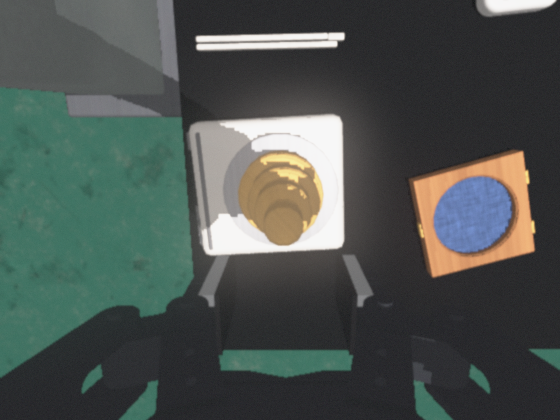

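Call:
drive_tool:
  steps:
    - {"ax":0,"ay":0,"az":0,"dx":0.2,"dy":-0.1,"dz":2.0,"gripper":4.2}
    - {"ax":0,"ay":0,"az":0,"dx":0.2,"dy":-0.1,"dz":4.5,"gripper":4.2}
    - {"ax":0,"ay":0,"az":0,"dx":0.2,"dy":-0.1,"dz":6.0,"gripper":4.2}
    - {"ax":0,"ay":0,"az":0,"dx":0.2,"dy":-0.1,"dz":7.0,"gripper":4.2}
    - {"ax":0,"ay":0,"az":0,"dx":0.2,"dy":-0.1,"dz":7.0,"gripper":4.2}
    - {"ax":0,"ay":0,"az":0,"dx":0.2,"dy":-0.1,"dz":7.0,"gripper":4.2}
    - {"ax":0,"ay":0,"az":0,"dx":0.2,"dy":-0.1,"dz":7.0,"gripper":3.4}
    - {"ax":0,"ay":0,"az":0,"dx":0.2,"dy":-0.1,"dz":7.0,"gripper":3.0}
    - {"ax":0,"ay":0,"az":0,"dx":0.2,"dy":-0.1,"dz":7.0,"gripper":2.7}
    - {"ax":0,"ay":0,"az":0,"dx":0.2,"dy":-0.1,"dz":7.0,"gripper":2.7}

```text
time: 4.05
tcp_pos: [0.4355, -0.2291, 0.1316]
ee_rot: [0.707, 0.707, 0.0, 0.0]
wrist_force: [0.5, 0.2, -0.4]
finger_gap: 0.0268
```

```bash

python3 - <<'E'
from h import *
p,W,M,s=snap('wrist','w4.png'); print(s['tcp_pos'],s['finger_gap'],s['wrist_force']);tips(W,s)
p,W,M,s=snap('scene','s4.png')
cv2.imwrite('pics/s4c.png',cv2.resize(cv2.cvtColor(p['img'],cv2.COLOR_RGB2BGR)[110:260,320:460],None,fx=4,fy=4))
E
```

```text
[ 0.4355491  -0.229137    0.13156177] 0.026810477812461656 [ 0.50372771  0.2473465  -0.3711652 ]
tip -1 2234 tool z max [0.0099 0.01  ] y range [-0.0257 -0.0051]
tip 1 2592 tool z max [0.0099 0.01  ] y range [0.0051 0.0277]
```

View pics/w4.png

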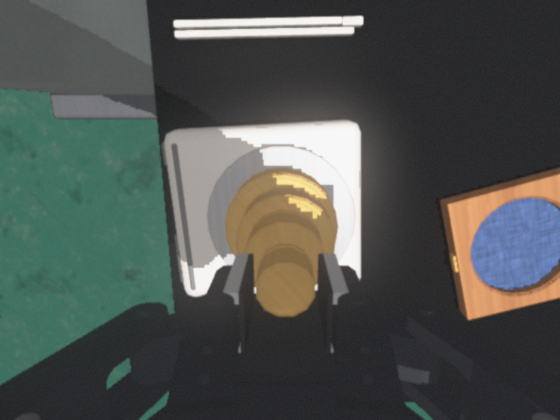

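View pics/s4c.png

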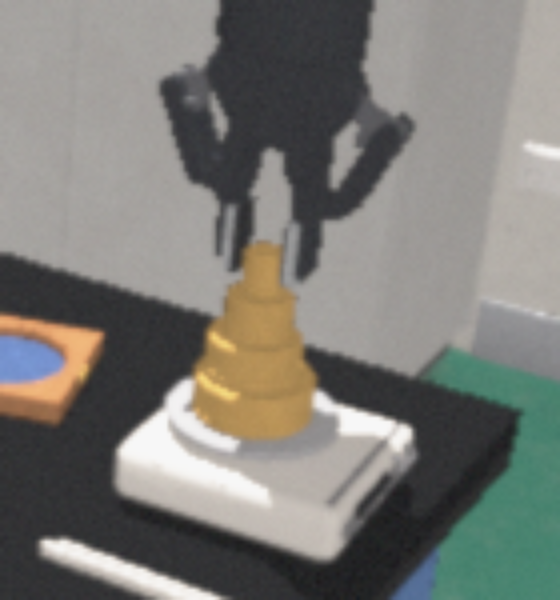

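The fingers straddle the top weight at about half its height, centred at px (285,290) in the wrist view. I'll close them and lift.

Call:
drive_tool:
  steps:
    - {"ax":0,"ay":0,"az":0,"dx":0,"dy":0,"dz":0,"gripper":2.4}
    - {"ax":0,"ay":0,"az":0,"dx":0,"dy":0,"dz":0,"gripper":2.0}
    - {"ax":0,"ay":0,"az":0,"dx":0,"dy":0,"dz":0,"gripper":2.0}
    - {"ax":0,"ay":0,"az":0,"dx":0,"dy":0,"dz":0,"gripper":2.0}
    - {"ax":0,"ay":0,"az":0,"dx":0,"dy":0,"dz":-0.3,"gripper":2.0}
    - {"ax":0,"ay":0,"az":0,"dx":0,"dy":0,"dz":-1.0,"gripper":2.0}
    - {"ax":0,"ay":0,"az":0,"dx":0,"dy":0,"dz":-2.5,"gripper":2.0}
    - {"ax":0,"ay":0,"az":0,"dx":0,"dy":0,"dz":-4.5,"gripper":2.0}
    - {"ax":0,"ay":0,"az":0,"dx":0,"dy":0,"dz":-6.0,"gripper":2.0}
    - {"ax":0,"ay":0,"az":0,"dx":0,"dy":0,"dz":-6.0,"gripper":2.0}

```text
time: 5.15
tcp_pos: [0.4365, -0.2296, 0.1933]
ee_rot: [0.707, 0.707, 0.001, 0.002]
wrist_force: [0.2, -0.6, -0.5]
finger_gap: 0.0224
```

```bash

python3 - <<'E'
from h import *
p,W,M,s=snap('wrist','w5.png'); print(s['tcp_pos'],s['finger_gap'],s['wrist_force']);layers(W,(.436,-.229))
L=(W-s['tcp_pos'])@R.from_quat(s['ee_rot']).as_matrix()
m=(abs(L[...,0])<.016)&(abs(L[...,1])<.0125)&(L[...,2]>-.03)&(L[...,2]<.03)
w=L[m]; print(len(w),np.nanpercentile(w,[1,50,99],axis=0).round(4)); tips(W,s)
E
```

```text
[ 0.43646718 -0.22962739  0.19330581] 0.0223899704022025 [ 0.23114342 -0.61852165 -0.52592762]
24 few 0
38 214 side fit [ 0.4363 -0.2288] rms 0.0002 top pts 2701 [ 0.4363 -0.2271  0.1211]
52 181 side fit [ 0.4368 -0.2289] rms 0.0001 top pts 1422 [ 0.4379 -0.2174  0.0973]
66 135 side fit [ 0.4344 -0.2286] rms 0.0001 top pts 1523 [ 0.4285 -0.2132  0.0732]
4242 [[-0.0111 -0.0119 -0.0293]
 [ 0.0034  0.0005 -0.0135]
 [ 0.0111  0.0122  0.0069]]
tip -1 1870 tool z max [0.0062 0.0084] y range [-0.0234 -0.0051]
tip 1 2225 tool z max [0.0063 0.0081] y range [0.0051 0.0254]
```

View pics/w5.png

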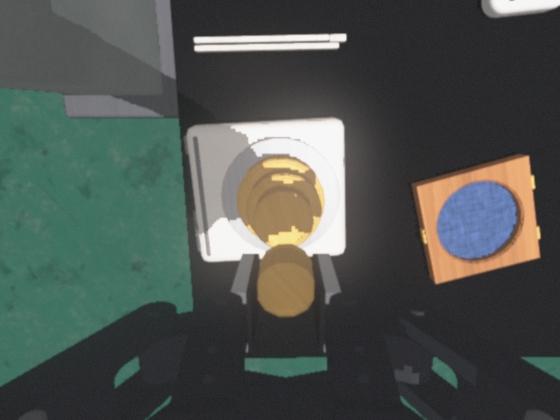

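Call:
drive_tool:
  steps:
    - {"ax":0,"ay":0,"az":0,"dx":2.0,"dy":1.0,"dz":0,"gripper":2.0}
    - {"ax":0,"ay":0,"az":0,"dx":5.5,"dy":2.6,"dz":0,"gripper":2.0}
    - {"ax":0,"ay":0,"az":0,"dx":9.5,"dy":4.5,"dz":0,"gripper":2.0}
    - {"ax":0,"ay":0,"az":0,"dx":13.5,"dy":6.5,"dz":0,"gripper":2.0}
    - {"ax":0,"ay":0,"az":0,"dx":17.5,"dy":8.5,"dz":0,"gripper":2.0}
    - {"ax":0,"ay":0,"az":0,"dx":21.5,"dy":10.5,"dz":0,"gripper":2.0}
    - {"ax":0,"ay":0,"az":0,"dx":25.5,"dy":12.5,"dz":0,"gripper":2.0}
    - {"ax":0,"ay":0,"az":0,"dx":29.5,"dy":14.5,"dz":0,"gripper":2.0}
    - {"ax":0,"ay":0,"az":0,"dx":33.5,"dy":16.5,"dz":0,"gripper":2.0}
    - {"ax":0,"ay":0,"az":0,"dx":36.5,"dy":17.8,"dz":0,"gripper":2.0}
    - {"ax":0,"ay":0,"az":0,"dx":37.8,"dy":18.2,"dz":1.0,"gripper":2.0}
    - {"ax":0,"ay":0,"az":0,"dx":37.8,"dy":18.2,"dz":3.0,"gripper":2.0}

```text
time: 6.4
tcp_pos: [0.6183, 0.1509, 0.1604]
ee_rot: [0.706, 0.708, 0.0, 0.0]
wrist_force: [0.7, -0.2, -1.7]
finger_gap: 0.0228
```

```bash

python3 - <<'E'
from h import *
p,W,M,s=snap('wrist','w6.png'); print(s['tcp_pos'],s['finger_gap'],s['ee_rot']);wells(p,W);tips(W,s)
p,W,M,s=snap('top'); wells(p,W)
E
```

```text
[0.61834034 0.15085676 0.16036222] 0.02275717023705014 [7.06442976e-01 7.07769796e-01 4.70021232e-04 1.29634186e-04]
well px [ 48. 121.] 2642 mean [0.432  0.2091 0.0059] mid [0.4319 0.2088 0.0059] ext [0.039 0.043 0.003]
well px [280. 201.] 322 mean [0.6155 0.1447 0.0063] mid [0.6183 0.1432 0.0064] ext [0.031 0.016 0.003]
well px [ 69. 331.] 1380 mean [0.4215 0.0223 0.009 ] mid [0.4234 0.0187 0.0063] ext [0.048 0.038 0.003]
tip -1 1855 tool z max [0.0062 0.0083] y range [-0.0234 -0.0051]
tip 1 2216 tool z max [0.0066 0.0091] y range [0.0051 0.0254]
well px [379. 170.] 619 mean [ 0.6176 -0.2646  0.007 ] mid [ 0.6178 -0.264   0.0071] ext [0.065 0.065 0.009]
well px [221. 167.] 112 mean [0.6189 0.1471 0.0067] mid [0.6189 0.1472 0.0061] ext [0.027 0.029 0.008]
well px [271. 241.] 435 mean [0.4273 0.0118 0.0069] mid [0.4273 0.0111 0.007 ] ext [0.054 0.054 0.008]
```

View pics/w6.png

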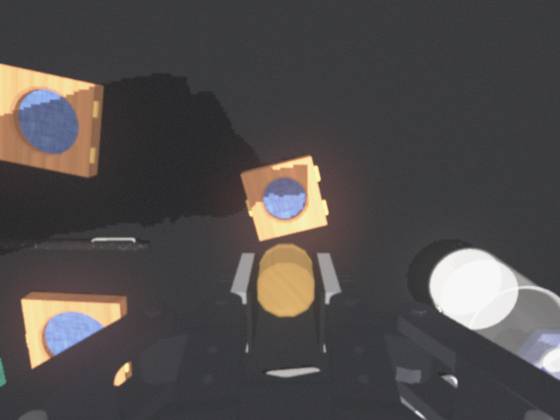

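```bash
cat >> h.py <<'E'
def rim(W,c,d,ztop=None,hi=.004):
    """fit well mouth circle (diam d mm) from case-top points"""
    c=np.array(c,float); r=d/2000
    near=np.hypot(W[...,0]-c[0],W[...,1]-c[1])<r+.02
    zz=W[near][:,2]; 
    zz=zz[(zz>.009)&(zz<.02)]; zt=np.median(zz) if ztop is None else ztop
    for k in range(4):
        m=near&(abs(W[...,2]-zt)<.0015); w=W[m]
        a=np.arctan2(w[:,1]-c[1],w[:,0]-c[0]); rr=np.hypot(w[:,0]-c[0],w[:,1]-c[1])
        b=((a+np.pi)/(2*np.pi)*48).astype(int); E=[]
        for i in range(48):
            q=np.where(b==i)[0]
            if len(q)<2: continue
            j=q[np.argmin(rr[q])]
            if abs(rr[j]-r)<.008: E.append(w[j,:2])
        E=np.array(E)
        if len(E)<8: print('few rim',len(E));return
        f=lambda p:np.hypot(E[:,0]-p[0],E[:,1]-p[1])-p[2]
        s=least_squares(f,[*c,r],loss='soft_l1',f_scale=.001).x
        c=s[:2]
    g=lambda p:np.hypot(E[:,0]-p[0],E[:,1]-p[1])-r
    s2=least_squares(g,c,loss='soft_l1',f_scale=.001).x
    print('rim',d,'top z',zt.round(4),'n',len(E),'free',s.round(4),'fixed r',s2.round(4),'rms',np.sqrt(np.mean(g(s2)**2)).round(4))
E
python3 - <<'E'
from h import *
p,W,M,s=snap('wrist'); print(s['tcp_pos'])
rim(W,(.6185,.147),36); rim(W,(.432,.209),50); rim(W,(.427,.012),64)
m=(np.hypot(W[...,0]-.6185,W[...,1]-.147)<.13)&(W[...,2]>.03)
L=(W-s['tcp_pos']); 
m&=(L[...,2]<.2); v,u=np.where(m); w=W[m]
k=(u>420)&(v<330); print(k.sum(), np.nanpercentile(w[k],[0,50,100],axis=0).round(3) if k.any() else '')
q=W[(W[...,0]>.66)&(W[...,2]>.02)&(W[...,2]<.5)&(np.arange(420)[:,None]<300)]; print(np.nanpercentile(q,[0,5,50,100],axis=0).round(3))
p,W,M,s=snap('top')
rim(W,(.6185,.147),36); rim(W,(.432,.209),50); rim(W,(.427,.012),64); rim(W,(.618,-.264),78)
E
```

```text
[0.61547353 0.14850428 0.15740308]
rim 36 top z 0.0138 n 48 free [0.6188 0.1482 0.0182] fixed r [0.6188 0.1482] rms 0.0004
rim 50 top z 0.0134 n 48 free [0.434  0.2088 0.0251] fixed r [0.434  0.2088] rms 0.0003
rim 64 top z 0.0136 n 24 free [0.429  0.0129 0.0322] fixed r [0.4288 0.0132] rms 0.0004
764 [[0.652 0.16  0.203]
 [0.658 0.161 0.213]
 [0.665 0.163 0.218]]
[[0.747 0.061 0.02 ]
 [0.749 0.07  0.024]
 [0.767 0.096 0.049]
 [0.814 0.105 0.083]]
rim 36 top z 0.0138 n 32 free [0.6166 0.146  0.0196] fixed r [0.6165 0.1447] rms 0.0024
few rim 0
rim 64 top z 0.014 n 47 free [0.4265 0.0121 0.0332] fixed r [0.4265 0.012 ] rms 0.0024
rim 78 top z 0.0142 n 48 free [ 0.6164 -0.2632  0.0405] fixed r [ 0.6161 -0.2634] rms 0.0023
  return _methods._mean(a, axis=axis, dtype=dtype,
  ret = ret.dtype.type(ret / rcount)
```

Call:
drive_tool:
  steps:
    - {"ax":0,"ay":0,"az":0,"dx":0,"dy":0.2,"dz":2.0,"gripper":2.0}
    - {"ax":0,"ay":0,"az":0,"dx":0,"dy":0.2,"dz":5.0,"gripper":2.0}
    - {"ax":0,"ay":0,"az":0,"dx":0,"dy":0.2,"dz":8.5,"gripper":2.0}
    - {"ax":0,"ay":0,"az":0,"dx":0,"dy":0.2,"dz":11.0,"gripper":2.0}
    - {"ax":0,"ay":0,"az":0,"dx":0,"dy":0.2,"dz":12.5,"gripper":2.0}
    - {"ax":0,"ay":0,"az":0,"dx":0,"dy":0.2,"dz":13.0,"gripper":2.0}
    - {"ax":0,"ay":0,"az":0,"dx":0,"dy":0.2,"dz":13.2,"gripper":2.0}
    - {"ax":0,"ay":0,"az":0,"dx":0,"dy":0.2,"dz":13.2,"gripper":2.0}
    - {"ax":0,"ay":0,"az":0,"dx":0,"dy":0.2,"dz":13.2,"gripper":2.0}

```text
time: 7.5
tcp_pos: [0.6204, 0.1489, 0.0306]
ee_rot: [0.707, 0.707, 0.001, 0.0]
wrist_force: [0.8, 0.1, -0.7]
finger_gap: 0.0224
```

```bash

python3 - <<'E'
from h import *
p,W,M,s=snap('wrist','w7.png'); print(s['tcp_pos'],s['finger_gap'],s['ee_rot'],s['wrist_force'])
rim(W,(.6185,.148),36)
L=(W-s['tcp_pos'])@R.from_quat(s['ee_rot']).as_matrix()
m=(abs(L[...,0])<.016)&(abs(L[...,1])<.0125)&(L[...,2]>-.03)&(L[...,2]<-.011)
print(np.nanpercentile(L[m],[1,50,99],axis=0).round(4))
E
```

```text
[0.62039729 0.148862   0.0306301 ] 0.022386872798689898 [7.07363994e-01 7.06848821e-01 8.41255839e-04 4.65670492e-04] [ 0.82491233  0.14596756 -0.65584549]
rim 36 top z 0.0138 n 32 free [0.6201 0.1426 0.0226] fixed r [0.6189 0.1472] rms 0.0051
[[-0.0111 -0.012  -0.0294]
 [ 0.0004  0.0005 -0.0138]
 [ 0.0111  0.0122 -0.0113]]
```

View pics/w7.png

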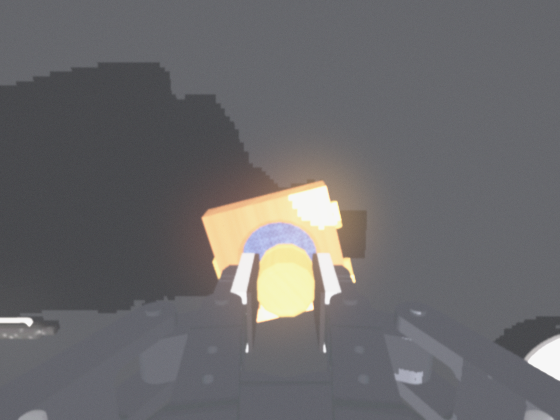

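```bash

python3 - <<'E'
from h import *
for i in range(5):
    s=state(); print(s['time'],s['tcp_pos'].round(4),s['qpos'].round(4),s['joint_vel'].round(3)); eyes.snapshot('top')
E
```

```text
7.55 [0.6203 0.1489 0.0305] [ 2.3560e-01  5.4880e-01 -6.3800e-02  9.5650e-01  1.0000e-04  1.8069e+00] [ 0.002  0.    -0.005 -0.002 -0.001 -0.001]
7.6 [0.6202 0.1489 0.0303] [ 2.356e-01  5.490e-01 -6.400e-02  9.563e-01  1.000e-04  1.807e+00] [ 0.001  0.004 -0.004  0.     0.002 -0.002]
7.65 [0.6201 0.1489 0.0301] [ 2.357e-01  5.491e-01 -6.420e-02  9.562e-01  1.000e-04  1.807e+00] [-0.     0.005 -0.005 -0.002  0.     0.001]
7.7 [0.6199 0.1489 0.0299] [ 2.357e-01  5.494e-01 -6.440e-02  9.561e-01  1.000e-04  1.807e+00] [ 0.001  0.005 -0.004 -0.002  0.001  0.002]
7.75 [0.6198 0.1489 0.0298] [ 2.357e-01  5.495e-01 -6.450e-02  9.561e-01  1.000e-04  1.807e+00] [-0.     0.004 -0.003 -0.001  0.     0.001]
```

Call:
drive_tool:
  steps:
    - {"ax":0,"ay":0,"az":0,"dx":0,"dy":0,"dz":0,"gripper":2.0}
    - {"ax":0,"ay":0,"az":0,"dx":0,"dy":0,"dz":0,"gripper":2.0}
    - {"ax":0,"ay":0,"az":0,"dx":0,"dy":0,"dz":0,"gripper":2.0}
    - {"ax":0,"ay":0,"az":0,"dx":0,"dy":0,"dz":0,"gripper":2.0}
    - {"ax":0,"ay":0,"az":0,"dx":0,"dy":0,"dz":0,"gripper":2.0}
    - {"ax":0,"ay":0,"az":0,"dx":0,"dy":0,"dz":0,"gripper":2.0}
    - {"ax":0,"ay":0,"az":0,"dx":0,"dy":0,"dz":0,"gripper":2.0}
    - {"ax":0,"ay":0,"az":0,"dx":0,"dy":0,"dz":0,"gripper":2.0}

```text
time: 8.6
tcp_pos: [0.6196, 0.1488, 0.0293]
ee_rot: [0.707, 0.707, 0.0, -0.0]
wrist_force: [0.4, -0.7, -1.1]
finger_gap: 0.0222
```

```bash

python3 - <<'E'
from h import *
for i in range(2):
    s=state(); print(s['time'],s['tcp_pos'].round(4)); p,W,M,s=snap('wrist','w8.png')
E
```

```text
8.6 [0.6196 0.1488 0.0293]
8.65 [0.6196 0.1488 0.0293]
```

View pics/w8.png

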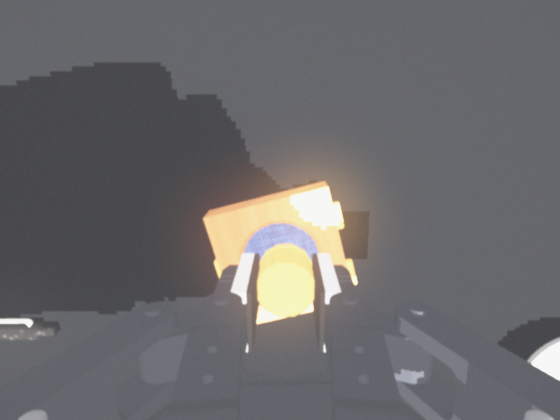

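Call:
drive_tool:
  steps:
    - {"ax":0,"ay":0,"az":0,"dx":-0.1,"dy":-0.2,"dz":0.3,"gripper":2.0}
    - {"ax":0,"ay":0,"az":0,"dx":-0.1,"dy":-0.2,"dz":0.6,"gripper":2.0}
    - {"ax":0,"ay":0,"az":0,"dx":-0.1,"dy":-0.2,"dz":0.9,"gripper":2.0}
    - {"ax":0,"ay":0,"az":0,"dx":-0.1,"dy":-0.2,"dz":1.1,"gripper":2.0}
    - {"ax":0,"ay":0,"az":0,"dx":-0.1,"dy":-0.2,"dz":1.25,"gripper":2.0}
    - {"ax":0,"ay":0,"az":0,"dx":-0.1,"dy":-0.2,"dz":1.3,"gripper":2.0}
    - {"ax":0,"ay":0,"az":0,"dx":-0.1,"dy":-0.2,"dz":1.3,"gripper":2.0}
    - {"ax":0,"ay":0,"az":0,"dx":-0.1,"dy":-0.2,"dz":1.3,"gripper":2.0}
    - {"ax":0,"ay":0,"az":0,"dx":-0.1,"dy":-0.2,"dz":1.3,"gripper":2.0}
    - {"ax":0,"ay":0,"az":0,"dx":-0.1,"dy":-0.2,"dz":1.3,"gripper":2.0}

```text
time: 9.7
tcp_pos: [0.6177, 0.1479, 0.0164]
ee_rot: [0.707, 0.707, 0.0, -0.0]
wrist_force: [-0.1, 0.2, -1.2]
finger_gap: 0.0219
```

```bash

python3 - <<'E'
from h import *
p,W,M,s=snap('wrist','w9.png');print(s['time'],s['tcp_pos'].round(4),s['wrist_force'])
p,W,M,s=snap('scene')
cv2.imwrite('pics/s9c.png',cv2.resize(cv2.cvtColor(p['img'],cv2.COLOR_RGB2BGR)[220:320,140:270],None,fx=5,fy=5))
E
```

```text
9.7 [0.6177 0.1479 0.0164] [-0.07800578  0.21203194 -1.21489524]
```

View pics/s9c.png

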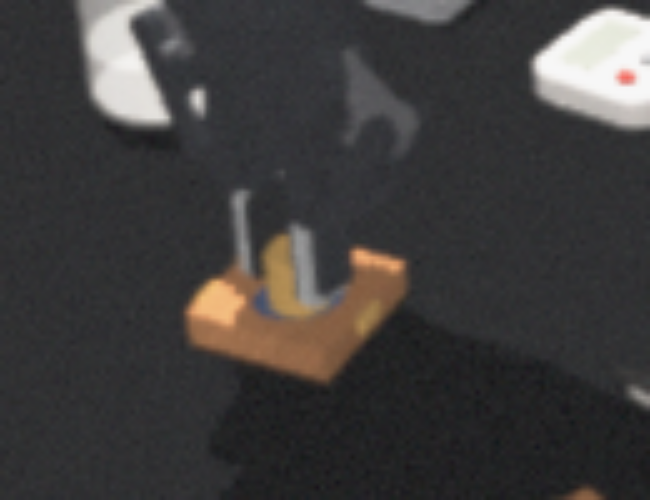

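Call:
drive_tool:
  steps:
    - {"ax":0,"ay":0,"az":0,"dx":0,"dy":0,"dz":0.05,"gripper":2.0}
    - {"ax":0,"ay":0,"az":0,"dx":0,"dy":0,"dz":0.08,"gripper":2.0}
    - {"ax":0,"ay":0,"az":0,"dx":0,"dy":0,"dz":0.08,"gripper":2.0}
    - {"ax":0,"ay":0,"az":0,"dx":0,"dy":0,"dz":0.08,"gripper":2.0}
    - {"ax":0,"ay":0,"az":0,"dx":0,"dy":0,"dz":0.08,"gripper":2.0}

```text
time: 10.3
tcp_pos: [0.6176, 0.1478, 0.0156]
ee_rot: [0.707, 0.707, 0.0, -0.0]
wrist_force: [-0.9, -0.2, 0.3]
finger_gap: 0.0219
```

Call:
drive_tool:
  steps:
    - {"ax":0,"ay":0,"az":0,"dx":0,"dy":0,"dz":0.04,"gripper":2.0}
    - {"ax":0,"ay":0,"az":0,"dx":0,"dy":0,"dz":0.05,"gripper":2.0}
    - {"ax":0,"ay":0,"az":0,"dx":0,"dy":0,"dz":0.05,"gripper":2.0}
    - {"ax":0,"ay":0,"az":0,"dx":0,"dy":0,"dz":0.05,"gripper":2.0}

```text
time: 10.7
tcp_pos: [0.6176, 0.1479, 0.0156]
ee_rot: [0.707, 0.707, 0.0, 0.0]
wrist_force: [-1.7, -0.7, 5.3]
finger_gap: 0.0221
```

Call:
drive_tool:
  steps:
    - {"ax":0,"ay":0,"az":0,"dx":0,"dy":0,"dz":0,"gripper":2.4}
    - {"ax":0,"ay":0,"az":0,"dx":0,"dy":0,"dz":0,"gripper":2.6}
    - {"ax":0,"ay":0,"az":0,"dx":0,"dy":0,"dz":0,"gripper":3.0}
    - {"ax":0,"ay":0,"az":0,"dx":0,"dy":0,"dz":0,"gripper":4.0}
    - {"ax":0,"ay":0,"az":0,"dx":0,"dy":0,"dz":0,"gripper":4.0}
    - {"ax":0,"ay":0,"az":0,"dx":0,"dy":0,"dz":-1.0,"gripper":4.0}
    - {"ax":0,"ay":0,"az":0,"dx":0,"dy":0,"dz":-3.0,"gripper":4.0}
    - {"ax":0,"ay":0,"az":0,"dx":0,"dy":0,"dz":-7.0,"gripper":4.0}
    - {"ax":0,"ay":0,"az":0,"dx":0,"dy":0,"dz":-11.0,"gripper":4.0}
    - {"ax":0,"ay":0,"az":0,"dx":0,"dy":0,"dz":-15.0,"gripper":4.5}
    - {"ax":0,"ay":0,"az":0,"dx":0,"dy":0,"dz":-16.0,"gripper":4.5}

```text
time: 11.8
tcp_pos: [0.6195, 0.1483, 0.1809]
ee_rot: [0.707, 0.707, 0.003, 0.002]
wrist_force: [0.6, 0.3, 0.0]
finger_gap: 0.0452
```

```bash
cat >> h.py <<'E'
def seated(W,c,d,z0=.006):
    near=np.hypot(W[...,0]-c[0],W[...,1]-c[1])<d/2000+.01
    t=W[near&(abs(W[...,2]-z0-.024)<.003)]
    if len(t)<10: print('no top');return
    A=np.c_[t[:,:2]-t[:,:2].mean(0),np.ones(len(t))]; k=np.linalg.lstsq(A,t[:,2],rcond=None)[0]
    print('top face',len(t),t.mean(0).round(4),'tilt deg',np.degrees(np.hypot(k[0],k[1])).round(2),'ext',np.ptp(t[:,:2],axis=0).round(4))
E
python3 - <<'E'
from h import *
p,W,M,s=snap('wrist','w10.png');print(s['time'],s['tcp_pos'].round(4),s['wrist_force'])
seated(W,(.618,.148),24); rim(W,(.6185,.148),36);rim(W,(.432,.209),50); rim(W,(.427,.012),64)
E
```

```text
11.8 [0.6195 0.1483 0.1809] [0.60263014 0.3339146  0.01560691]
top face 609 [0.6189 0.1469 0.0292] tilt deg 0.15 ext [0.0225 0.0224]
rim 36 top z 0.0138 n 48 free [0.6185 0.1478 0.018 ] fixed r [0.6185 0.1478] rms 0.0029
rim 50 top z 0.0134 n 48 free [0.4341 0.2086 0.0251] fixed r [0.4341 0.2086] rms 0.0003
rim 64 top z 0.0136 n 22 free [0.4294 0.0123 0.0329] fixed r [0.4287 0.0132] rms 0.0008
```

View pics/w10.png

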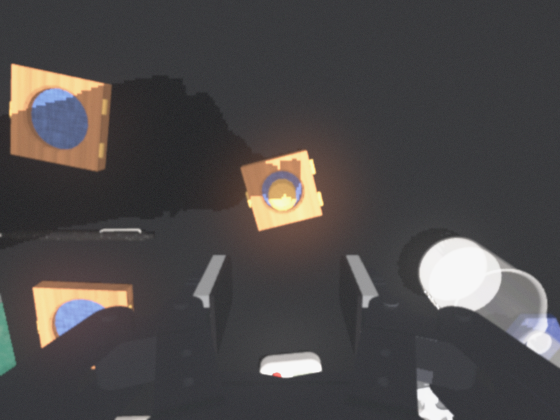

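The 24 mm weight is seated flat in the smallest case, at px (283,195) with 0.15° tilt. Going back for the 38.

Call:
drive_tool:
  steps:
    - {"ax":0,"ay":0,"az":0,"dx":-2.0,"dy":-1.0,"dz":-0.5,"gripper":5.4}
    - {"ax":0,"ay":0,"az":0,"dx":-5.5,"dy":-2.6,"dz":-1.0,"gripper":5.4}
    - {"ax":0,"ay":0,"az":0,"dx":-9.5,"dy":-4.5,"dz":-1.0,"gripper":5.4}
    - {"ax":0,"ay":0,"az":0,"dx":-13.5,"dy":-6.5,"dz":-1.0,"gripper":5.4}
    - {"ax":0,"ay":0,"az":0,"dx":-17.5,"dy":-8.5,"dz":-1.0,"gripper":5.4}
    - {"ax":0,"ay":0,"az":0,"dx":-21.5,"dy":-10.5,"dz":-1.0,"gripper":5.4}
    - {"ax":0,"ay":0,"az":0,"dx":-25.5,"dy":-12.5,"dz":-1.0,"gripper":5.4}
    - {"ax":0,"ay":0,"az":0,"dx":-29.5,"dy":-14.5,"dz":-1.0,"gripper":5.4}
    - {"ax":0,"ay":0,"az":0,"dx":-33.5,"dy":-16.5,"dz":-1.0,"gripper":5.4}
    - {"ax":0,"ay":0,"az":0,"dx":-36.5,"dy":-17.8,"dz":-0.5,"gripper":5.4}
    - {"ax":0,"ay":0,"az":0,"dx":-37.6,"dy":-18.3,"dz":0,"gripper":5.4}
    - {"ax":0,"ay":0,"az":0,"dx":-37.6,"dy":-18.3,"dz":0,"gripper":5.4}

```text
time: 13.05
tcp_pos: [0.4332, -0.2288, 0.1738]
ee_rot: [0.708, 0.706, -0.0, -0.001]
wrist_force: [-0.1, -0.2, -0.2]
finger_gap: 0.054
```

Call:
drive_tool:
  steps:
    - {"ax":0,"ay":0,"az":0,"dx":0,"dy":0,"dz":0,"gripper":5.4}
    - {"ax":0,"ay":0,"az":0,"dx":0,"dy":0,"dz":0,"gripper":5.4}
    - {"ax":0,"ay":0,"az":0,"dx":0,"dy":0,"dz":0,"gripper":5.4}
    - {"ax":0,"ay":0,"az":0,"dx":0,"dy":0,"dz":0,"gripper":5.4}
    - {"ax":0,"ay":0,"az":0,"dx":0,"dy":0,"dz":0,"gripper":5.4}

```text
time: 13.55
tcp_pos: [0.4347, -0.2276, 0.1751]
ee_rot: [0.707, 0.707, 0.0, 0.0]
wrist_force: [0.1, -0.5, 0.1]
finger_gap: 0.0537
```

```bash

python3 - <<'E'
from h import *
p,W,M,s=snap('wrist','w11.png');print(s['time'],s['tcp_pos'].round(4),s['ee_rot'].round(4),s['finger_gap'])
layers(W,(.435,-.229)); tips(W,s)
E
```

```text
13.55 [ 0.4347 -0.2276  0.1751] [7.069e-01 7.073e-01 1.000e-04 0.000e+00] 0.0537339121435448
24 few 0
38 291 side fit [ 0.4363 -0.2288] rms 0.0002 top pts 3250 [ 0.4363 -0.2277  0.1211]
52 249 side fit [ 0.4368 -0.2288] rms 0.0002 top pts 1618 [ 0.4375 -0.2167  0.0974]
66 174 side fit [ 0.4343 -0.2286] rms 0.0001 top pts 1711 [ 0.4283 -0.2127  0.0733]
tip -1 1529 tool z max [-0.0044 -0.003 ] y range [-0.0394 -0.0257]
tip 1 1524 tool z max [-0.0044 -0.0034] y range [0.0278 0.0413]
```

View pics/w11.png

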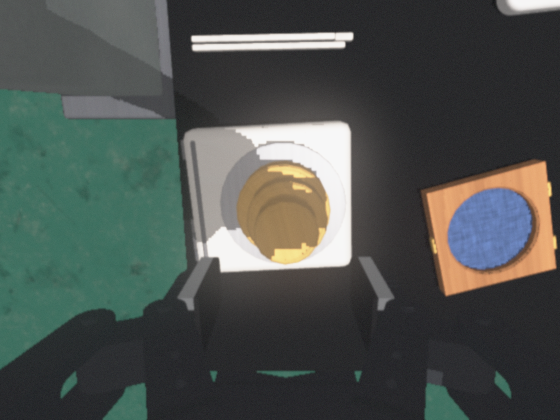

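Call:
drive_tool:
  steps:
    - {"ax":0,"ay":0,"az":0,"dx":-0.05,"dy":0.05,"dz":2.0,"gripper":5.4}
    - {"ax":0,"ay":0,"az":0,"dx":-0.05,"dy":0.05,"dz":4.5,"gripper":5.4}
    - {"ax":0,"ay":0,"az":0,"dx":-0.05,"dy":0.05,"dz":6.0,"gripper":5.4}
    - {"ax":0,"ay":0,"az":0,"dx":-0.05,"dy":0.05,"dz":6.7,"gripper":5.4}
    - {"ax":0,"ay":0,"az":0,"dx":-0.05,"dy":0.05,"dz":6.7,"gripper":5.4}
    - {"ax":0,"ay":0,"az":0,"dx":-0.05,"dy":0.05,"dz":6.7,"gripper":5.4}
    - {"ax":0,"ay":0,"az":0,"dx":-0.05,"dy":0.05,"dz":6.7,"gripper":4.8}
    - {"ax":0,"ay":0,"az":0,"dx":-0.05,"dy":0.05,"dz":6.7,"gripper":4.4}
    - {"ax":0,"ay":0,"az":0,"dx":-0.05,"dy":0.05,"dz":6.7,"gripper":4.2}
    - {"ax":0,"ay":0,"az":0,"dx":-0.05,"dy":0.05,"dz":6.7,"gripper":4.2}

```text
time: 14.6
tcp_pos: [0.435, -0.2286, 0.1082]
ee_rot: [0.707, 0.707, 0.0, 0.0]
wrist_force: [0.4, 0.4, 0.2]
finger_gap: 0.0419
```

```bash

python3 - <<'E'
from h import *
p,W,M,s=snap('scene')
cv2.imwrite('pics/s12c.png',cv2.resize(cv2.cvtColor(p['img'],cv2.COLOR_RGB2BGR)[130:250,330:450],None,fx=5,fy=5)); print(s['tcp_pos'])
E
```

```text
[ 0.43502971 -0.22863894  0.1082413 ]
```

View pics/s12c.png

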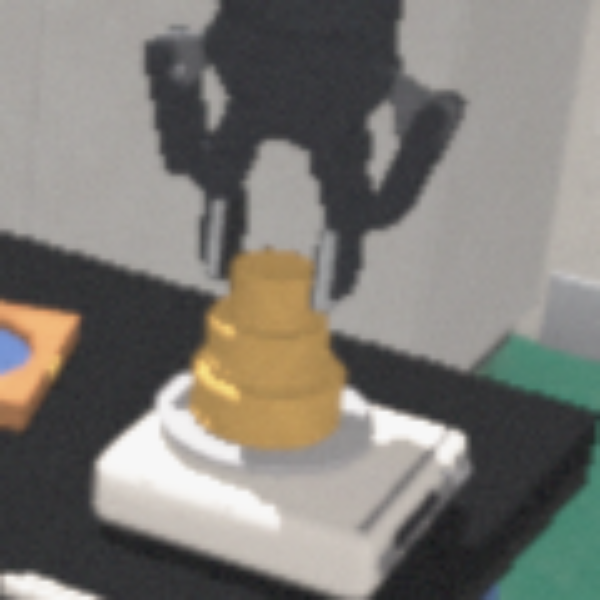

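The fingers straddle the 38 at half height. I'll close with more grip and lift.

Call:
drive_tool:
  steps:
    - {"ax":0,"ay":0,"az":0,"dx":0,"dy":0,"dz":0,"gripper":3.8}
    - {"ax":0,"ay":0,"az":0,"dx":0,"dy":0,"dz":0,"gripper":3.4}
    - {"ax":0,"ay":0,"az":0,"dx":0,"dy":0,"dz":0,"gripper":3.4}
    - {"ax":0,"ay":0,"az":0,"dx":0,"dy":0,"dz":0,"gripper":3.4}
    - {"ax":0,"ay":0,"az":0,"dx":0,"dy":0,"dz":-0.3,"gripper":3.4}
    - {"ax":0,"ay":0,"az":0,"dx":0,"dy":0,"dz":-1.0,"gripper":3.4}
    - {"ax":0,"ay":0,"az":0,"dx":0,"dy":0,"dz":-2.5,"gripper":3.4}
    - {"ax":0,"ay":0,"az":0,"dx":0,"dy":0,"dz":-5.0,"gripper":3.4}
    - {"ax":0,"ay":0,"az":0,"dx":0,"dy":0,"dz":-7.0,"gripper":3.4}
    - {"ax":0,"ay":0,"az":0,"dx":0,"dy":0,"dz":-7.0,"gripper":3.4}
  squeeze: 55

```text
time: 15.65
tcp_pos: [0.4362, -0.2293, 0.1806]
ee_rot: [0.707, 0.707, 0.001, 0.002]
wrist_force: [0.2, 0.3, -2.9]
finger_gap: 0.0357
```

```bash
cat >> h.py <<'E'
def held(W,s,d):
    L=(W-s['tcp_pos'])@R.from_quat(s['ee_rot']).as_matrix()
    m=(abs(L[...,0])<d/2000+.004)&(abs(L[...,1])<d/2000-.002)&(L[...,2]>-.022)&(L[...,2]<-.005)
    w=L[m]; md=np.median(w[:,2]); w=w[abs(w[:,2]-md)<.004]
    A=np.c_[w[:,:2],np.ones(len(w))]; k=np.linalg.lstsq(A,w[:,2],rcond=None)[0]
    print('held',len(w),'top z',md.round(4),'x',np.percentile(w[:,0],[.5,99.5]).round(4),'tilt xy deg',np.degrees(k[:2]).round(2))
E
python3 - <<'E'
from h import *
p,W,M,s=snap('wrist','w13.png');print(s['time'],s['tcp_pos'].round(4),s['finger_gap'],s['wrist_force'])
held(W,s,38); layers(W,(.435,-.229))
E
```

```text
15.65 [ 0.4362 -0.2293  0.1806] 0.03572773424946804 [ 0.17277554  0.29663141 -2.86545702]
held 6551 top z -0.0125 x [-0.0171  0.0188] tilt xy deg [0.7  0.21]
24 few 0
38 few 0
52 215 side fit [ 0.4368 -0.2288] rms 0.0002 top pts 3511 [ 0.4366 -0.2217  0.097 ]
66 153 side fit [ 0.4343 -0.2286] rms 0.0001 top pts 1659 [ 0.4284 -0.2128  0.0733]
```

View pics/w13.png

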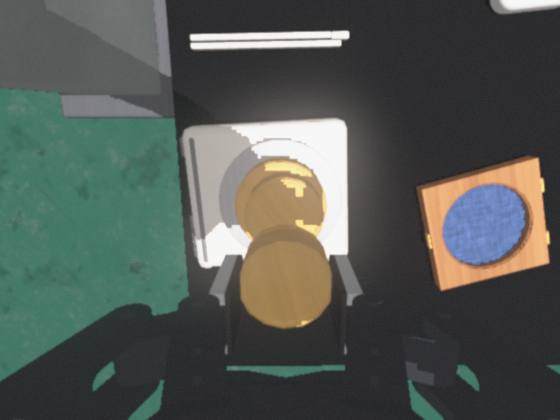

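Call:
drive_tool:
  steps:
    - {"ax":0,"ay":0,"az":0,"dx":2.0,"dy":0,"dz":0,"gripper":3.4}
    - {"ax":0,"ay":0,"az":0,"dx":6.0,"dy":0,"dz":0,"gripper":3.4}
    - {"ax":0,"ay":0,"az":0,"dx":10.5,"dy":0,"dz":0,"gripper":3.4}
    - {"ax":0,"ay":0,"az":0,"dx":15.0,"dy":0,"dz":0,"gripper":3.4}
    - {"ax":0,"ay":0,"az":0,"dx":19.5,"dy":0,"dz":0,"gripper":3.4}
    - {"ax":0,"ay":0,"az":0,"dx":24.0,"dy":0,"dz":0,"gripper":3.4}
    - {"ax":0,"ay":0,"az":0,"dx":28.5,"dy":0,"dz":0,"gripper":3.4}
    - {"ax":0,"ay":0,"az":0,"dx":33.0,"dy":0,"dz":0,"gripper":3.4}
    - {"ax":0,"ay":0,"az":0,"dx":37.5,"dy":-0.1,"dz":0,"gripper":3.4}
    - {"ax":0,"ay":0,"az":0,"dx":41.0,"dy":-0.2,"dz":0,"gripper":3.4}
    - {"ax":0,"ay":0,"az":0,"dx":43.0,"dy":-0.2,"dz":0,"gripper":3.4}
    - {"ax":0,"ay":0,"az":0,"dx":43.6,"dy":-0.2,"dz":1.0,"gripper":3.4}

```text
time: 16.9
tcp_pos: [0.4331, 0.2095, 0.1674]
ee_rot: [0.706, 0.708, 0.0, -0.0]
wrist_force: [0.7, -0.9, -1.9]
finger_gap: 0.0354
```

Call:
drive_tool:
  steps:
    - {"ax":0,"ay":0,"az":0,"dx":0,"dy":0,"dz":2.0,"gripper":3.4}
    - {"ax":0,"ay":0,"az":0,"dx":0,"dy":0,"dz":5.0,"gripper":3.4}
    - {"ax":0,"ay":0,"az":0,"dx":0,"dy":0,"dz":7.0,"gripper":3.4}
    - {"ax":0,"ay":0,"az":0,"dx":0,"dy":0,"dz":8.0,"gripper":3.4}
    - {"ax":0,"ay":0,"az":0,"dx":0,"dy":0,"dz":8.0,"gripper":3.4}
    - {"ax":0,"ay":0,"az":0,"dx":0,"dy":0,"dz":8.0,"gripper":3.4}
    - {"ax":0,"ay":0,"az":0,"dx":0,"dy":0,"dz":8.0,"gripper":3.4}
    - {"ax":0,"ay":0,"az":0,"dx":0,"dy":0,"dz":8.0,"gripper":3.4}
    - {"ax":0,"ay":0,"az":0,"dx":0,"dy":0,"dz":8.0,"gripper":3.4}

```text
time: 17.8
tcp_pos: [0.4335, 0.2076, 0.0886]
ee_rot: [0.707, 0.707, 0.001, 0.0]
wrist_force: [-0.1, 0.7, -0.6]
finger_gap: 0.0353
```

```bash

python3 - <<'E'
from h import *
p,W,M,s=snap('wrist','w14.png');print(s['time'],s['tcp_pos'].round(4),s['ee_rot'].round(4),s['finger_gap'],s['wrist_force'])
held(W,s,38); rim(W,(.434,.2088),50)
E
```

```text
17.8 [0.4335 0.2076 0.0886] [7.073e-01 7.069e-01 6.000e-04 2.000e-04] 0.035348768234746746 [-0.09528144  0.66128296 -0.63736911]
held 6555 top z -0.0125 x [-0.0172  0.0188] tilt xy deg [0.67 0.32]
rim 50 top z 0.0138 n 35 free [0.4334 0.2088 0.0253] fixed r [0.4333 0.209 ] rms 0.0008
```

View pics/w14.png

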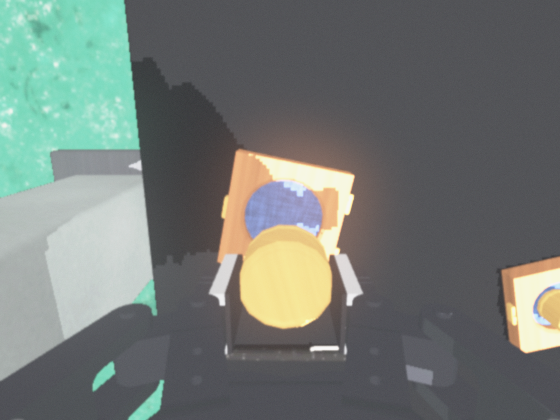

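Call:
drive_tool:
  steps:
    - {"ax":0,"ay":0,"az":0,"dx":0,"dy":-0.05,"dz":2.0,"gripper":3.4}
    - {"ax":0,"ay":0,"az":0,"dx":0,"dy":-0.05,"dz":4.0,"gripper":3.4}
    - {"ax":0,"ay":0,"az":0,"dx":0,"dy":-0.05,"dz":5.5,"gripper":3.4}
    - {"ax":0,"ay":0,"az":0,"dx":0,"dy":-0.05,"dz":6.3,"gripper":3.4}
    - {"ax":0,"ay":0,"az":0,"dx":0,"dy":-0.05,"dz":6.7,"gripper":3.4}
    - {"ax":0,"ay":0,"az":0,"dx":0,"dy":-0.05,"dz":6.9,"gripper":3.4}
    - {"ax":0,"ay":0,"az":0,"dx":0,"dy":-0.05,"dz":7.0,"gripper":3.4}
    - {"ax":0,"ay":0,"az":0,"dx":0,"dy":-0.05,"dz":7.0,"gripper":3.4}
    - {"ax":0,"ay":0,"az":0,"dx":0,"dy":-0.05,"dz":7.0,"gripper":3.4}
    - {"ax":0,"ay":0,"az":0,"dx":0,"dy":-0.05,"dz":7.0,"gripper":3.4}

```text
time: 18.85
tcp_pos: [0.4329, 0.2075, 0.0184]
ee_rot: [0.707, 0.707, 0.0, 0.0]
wrist_force: [0.3, -0.2, -1.3]
finger_gap: 0.0358
```

```bash

python3 - <<'E'
from h import *
p,W,M,s=snap('wrist','w15.png');print(s['time'],s['tcp_pos'].round(4),s['finger_gap'],s['wrist_force'])
p,W,M,s=snap('scene')
cv2.imwrite('pics/s15c.png',cv2.resize(cv2.cvtColor(p['img'],cv2.COLOR_RGB2BGR)[280:380,190:310],None,fx=5,fy=5))
E
```

```text
18.85 [0.4329 0.2075 0.0184] 0.03575964771375517 [ 0.31220304 -0.24399378 -1.34127183]
```

View pics/s15c.png

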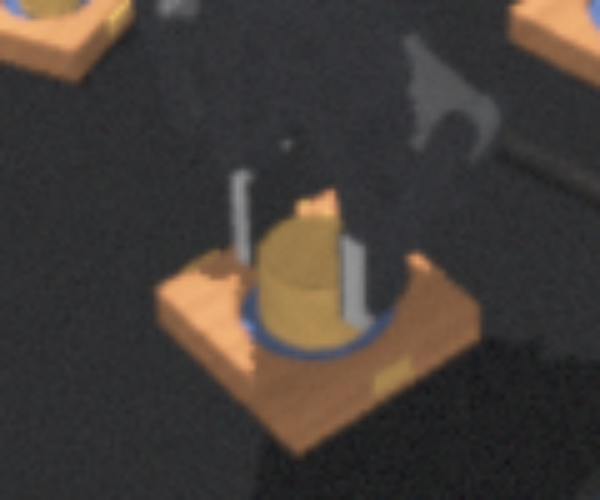

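The weight is inside the well mouth. I'll lower it until it touches the floor.

Call:
drive_tool:
  steps:
    - {"ax":0,"ay":0,"az":0,"dx":0,"dy":0,"dz":0.08,"gripper":3.4}
    - {"ax":0,"ay":0,"az":0,"dx":0,"dy":0,"dz":0.15,"gripper":3.4}
    - {"ax":0,"ay":0,"az":0,"dx":0,"dy":0,"dz":0.2,"gripper":3.4}
    - {"ax":0,"ay":0,"az":0,"dx":0,"dy":0,"dz":0.2,"gripper":3.4}
    - {"ax":0,"ay":0,"az":0,"dx":0,"dy":0,"dz":0.2,"gripper":3.4}
    - {"ax":0,"ay":0,"az":0,"dx":0,"dy":0,"dz":0.2,"gripper":3.4}

```text
time: 19.55
tcp_pos: [0.4327, 0.2074, 0.0165]
ee_rot: [0.707, 0.707, 0.0, 0.0]
wrist_force: [-1.4, -0.7, 7.5]
finger_gap: 0.0358
```

Call:
drive_tool:
  steps:
    - {"ax":0,"ay":0,"az":0,"dx":0,"dy":0,"dz":0,"gripper":3.8}
    - {"ax":0,"ay":0,"az":0,"dx":0,"dy":0,"dz":0,"gripper":4.0}
    - {"ax":0,"ay":0,"az":0,"dx":0,"dy":0,"dz":0,"gripper":4.5}
    - {"ax":0,"ay":0,"az":0,"dx":0,"dy":0,"dz":0,"gripper":5.4}
    - {"ax":0,"ay":0,"az":0,"dx":0,"dy":0,"dz":0,"gripper":5.4}
    - {"ax":0,"ay":0,"az":0,"dx":0,"dy":0,"dz":-1.0,"gripper":5.4}
    - {"ax":0,"ay":0,"az":0,"dx":0,"dy":0,"dz":-3.0,"gripper":5.4}
    - {"ax":0,"ay":0,"az":0,"dx":0,"dy":0,"dz":-7.0,"gripper":5.4}
    - {"ax":0,"ay":0,"az":0,"dx":0,"dy":0,"dz":-11.0,"gripper":5.4}
    - {"ax":0,"ay":0,"az":0,"dx":0,"dy":0,"dz":-15.0,"gripper":5.4}
    - {"ax":0,"ay":0,"az":0,"dx":0,"dy":0,"dz":-16.0,"gripper":5.4}

```text
time: 20.65
tcp_pos: [0.4344, 0.2082, 0.1809]
ee_rot: [0.707, 0.707, 0.003, 0.001]
wrist_force: [-0.1, 0.2, -0.9]
finger_gap: 0.054
```

```bash
python3 - <<'E'
from h import *
p,W,M,s=snap('wrist','w16.png');print(s['time'],s['tcp_pos'].round(4),s['wrist_force'])
seated(W,(.433,.208),38)
E
```

```text
20.65 [0.4344 0.2082 0.1809] [-0.08881322  0.24856656 -0.94143989]
top face 1567 [0.434  0.208  0.0291] tilt deg 0.19 ext [0.0373 0.0376]
```

View pics/w16.png

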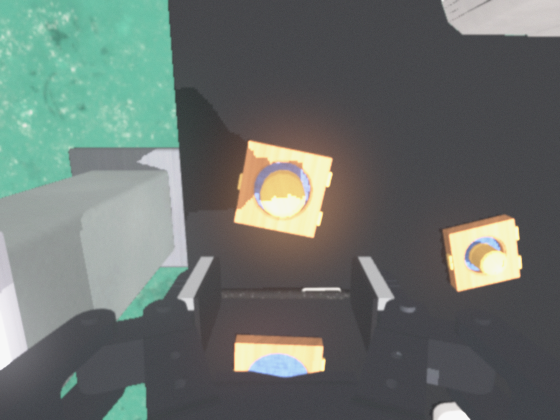

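The 38 is seated flat at px (283,190). Going back for the 52.

Call:
drive_tool:
  steps:
    - {"ax":0,"ay":0,"az":0,"dx":-2.0,"dy":0,"dz":0,"gripper":6.8}
    - {"ax":0,"ay":0,"az":0,"dx":-6.0,"dy":0,"dz":0,"gripper":6.8}
    - {"ax":0,"ay":0,"az":0,"dx":-10.5,"dy":0,"dz":0,"gripper":6.8}
    - {"ax":0,"ay":0,"az":0,"dx":-15.0,"dy":0,"dz":0,"gripper":6.8}
    - {"ax":0,"ay":0,"az":0,"dx":-19.5,"dy":0,"dz":0,"gripper":6.8}
    - {"ax":0,"ay":0,"az":0,"dx":-24.0,"dy":0,"dz":0,"gripper":6.8}
    - {"ax":0,"ay":0,"az":0,"dx":-28.5,"dy":0,"dz":0,"gripper":6.8}
    - {"ax":0,"ay":0,"az":0,"dx":-33.0,"dy":0.1,"dz":0,"gripper":6.8}
    - {"ax":0,"ay":0,"az":0,"dx":-37.5,"dy":0.2,"dz":0,"gripper":6.8}
    - {"ax":0,"ay":0,"az":0,"dx":-41.0,"dy":0.3,"dz":0,"gripper":6.8}
    - {"ax":0,"ay":0,"az":0,"dx":-43.0,"dy":0.3,"dz":1.0,"gripper":6.8}
    - {"ax":0,"ay":0,"az":0,"dx":-43.6,"dy":0.3,"dz":2.0,"gripper":6.8}

```text
time: 21.9
tcp_pos: [0.4349, -0.2304, 0.1547]
ee_rot: [0.708, 0.706, -0.0, -0.0]
wrist_force: [-0.1, 0.7, 0.2]
finger_gap: 0.0681
```

Call:
drive_tool:
  steps:
    - {"ax":0,"ay":0,"az":0,"dx":0,"dy":0,"dz":0,"gripper":6.8}
    - {"ax":0,"ay":0,"az":0,"dx":0,"dy":0,"dz":0,"gripper":6.8}
    - {"ax":0,"ay":0,"az":0,"dx":0,"dy":0,"dz":0,"gripper":6.8}
    - {"ax":0,"ay":0,"az":0,"dx":0,"dy":0,"dz":0,"gripper":6.8}
    - {"ax":0,"ay":0,"az":0,"dx":0,"dy":0,"dz":0,"gripper":6.8}

```text
time: 22.4
tcp_pos: [0.4357, -0.228, 0.1564]
ee_rot: [0.707, 0.707, 0.0, 0.0]
wrist_force: [-0.2, 0.2, -0.3]
finger_gap: 0.0682
```

```bash

python3 - <<'E'
from h import *
p,W,M,s=snap('wrist','w17.png');print(s['time'],s['tcp_pos'].round(4),s['ee_rot'].round(4),s['finger_gap'])
layers(W,(.435,-.229)); tips(W,s)
E
```

```text
22.4 [ 0.4357 -0.228   0.1564] [7.069e-01 7.073e-01 1.000e-04 3.000e-04] 0.06816576904701264
24 few 0
38 few 0
52 303 side fit [ 0.4367 -0.2289] rms 0.0002 top pts 5822 [ 0.4367 -0.2275  0.0971]
66 211 side fit [ 0.4343 -0.2286] rms 0.0001 top pts 1974 [ 0.4286 -0.2121  0.0733]
tip -1 1481 tool z max [-0.0077 -0.0066] y range [-0.0463 -0.0326]
tip 1 1488 tool z max [-0.0076 -0.0059] y range [0.0347 0.0483]
```

View pics/w17.png

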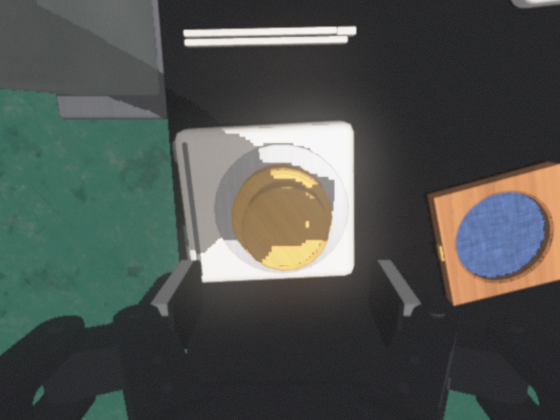

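Call:
drive_tool:
  steps:
    - {"ax":0,"ay":0,"az":0,"dx":0,"dy":0,"dz":2.0,"gripper":6.8}
    - {"ax":0,"ay":0,"az":0,"dx":0,"dy":0,"dz":4.5,"gripper":6.8}
    - {"ax":0,"ay":0,"az":0,"dx":0,"dy":0,"dz":6.5,"gripper":6.8}
    - {"ax":0,"ay":0,"az":0,"dx":0,"dy":0,"dz":7.4,"gripper":6.8}
    - {"ax":0,"ay":0,"az":0,"dx":0,"dy":0,"dz":7.5,"gripper":6.8}
    - {"ax":0,"ay":0,"az":0,"dx":0,"dy":0,"dz":7.5,"gripper":6.8}
    - {"ax":0,"ay":0,"az":0,"dx":0,"dy":0,"dz":7.5,"gripper":6.2}
    - {"ax":0,"ay":0,"az":0,"dx":0,"dy":0,"dz":7.5,"gripper":5.8}
    - {"ax":0,"ay":0,"az":0,"dx":0,"dy":0,"dz":7.5,"gripper":5.6}
    - {"ax":0,"ay":0,"az":0,"dx":0,"dy":0,"dz":7.5,"gripper":5.6}

```text
time: 23.45
tcp_pos: [0.4356, -0.2287, 0.0813]
ee_rot: [0.707, 0.707, 0.0, 0.0]
wrist_force: [-0.2, -0.3, 0.2]
finger_gap: 0.0559
```

```bash

python3 - <<'E'
from h import *
p,W,M,s=snap('scene')
cv2.imwrite('pics/s18c.png',cv2.resize(cv2.cvtColor(p['img'],cv2.COLOR_RGB2BGR)[130:250,330:450],None,fx=5,fy=5)); print(s['tcp_pos'])
E
```

```text
[ 0.43560314 -0.2286803   0.08131145]
```

View pics/s18c.png

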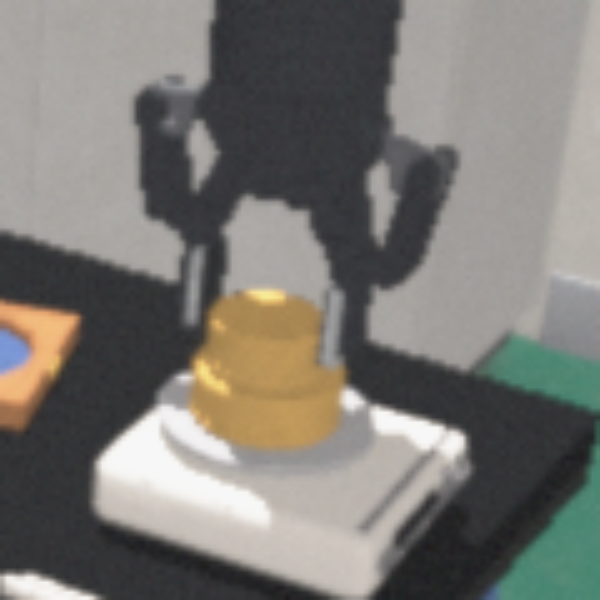

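The jaws sit around the upper half of the 52. I'll close and lift.

Call:
drive_tool:
  steps:
    - {"ax":0,"ay":0,"az":0,"dx":0,"dy":0,"dz":0,"gripper":5.2}
    - {"ax":0,"ay":0,"az":0,"dx":0,"dy":0,"dz":0,"gripper":4.7}
    - {"ax":0,"ay":0,"az":0,"dx":0,"dy":0,"dz":0,"gripper":4.7}
    - {"ax":0,"ay":0,"az":0,"dx":0,"dy":0,"dz":0,"gripper":4.7}
    - {"ax":0,"ay":0,"az":0,"dx":0,"dy":0,"dz":-0.3,"gripper":4.7}
    - {"ax":0,"ay":0,"az":0,"dx":0,"dy":0,"dz":-1.0,"gripper":4.7}
    - {"ax":0,"ay":0,"az":0,"dx":0,"dy":0,"dz":-2.5,"gripper":4.7}
    - {"ax":0,"ay":0,"az":0,"dx":0,"dy":0,"dz":-5.0,"gripper":4.7}
    - {"ax":0,"ay":0,"az":0,"dx":0,"dy":0,"dz":-8.0,"gripper":4.7}
    - {"ax":0,"ay":0,"az":0,"dx":0,"dy":0,"dz":-8.0,"gripper":4.7}
  squeeze: 75

```text
time: 24.5
tcp_pos: [0.4372, -0.2295, 0.1645]
ee_rot: [0.707, 0.707, 0.001, 0.003]
wrist_force: [1.1, -1.1, -3.1]
finger_gap: 0.0487
```

```bash

python3 - <<'E'
from h import *
p,W,M,s=snap('wrist','w19.png');print(s['time'],s['tcp_pos'].round(4),s['finger_gap'],s['wrist_force'])
held(W,s,52); layers(W,(.435,-.229))
E
```

```text
24.5 [ 0.4372 -0.2295  0.1645] 0.04871999256837546 [ 1.12944821 -1.05903561 -3.06941335]
held 12747 top z -0.0151 x [-0.0234  0.0255] tilt xy deg [0.38 0.11]
24 few 0
38 few 0
52 few 0
66 186 side fit [ 0.4343 -0.2286] rms 0.0001 top pts 4322 [ 0.4332 -0.2162  0.073 ]
```

View pics/w19.png

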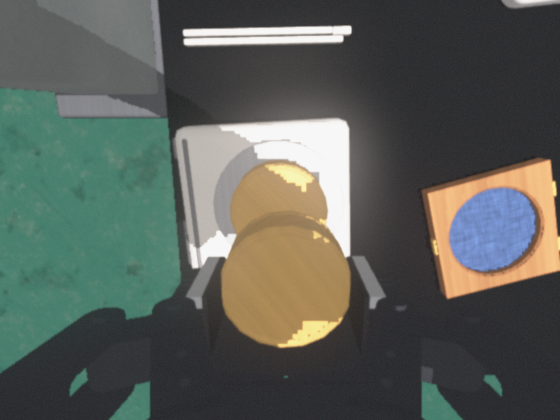

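Call:
drive_tool:
  steps:
    - {"ax":0,"ay":0,"az":0,"dx":2.0,"dy":0,"dz":0,"gripper":4.7}
    - {"ax":0,"ay":0,"az":0,"dx":5.5,"dy":-0.2,"dz":0,"gripper":4.7}
    - {"ax":0,"ay":0,"az":0,"dx":10.0,"dy":-0.4,"dz":0,"gripper":4.7}
    - {"ax":0,"ay":0,"az":0,"dx":14.5,"dy":-0.6,"dz":0,"gripper":4.7}
    - {"ax":0,"ay":0,"az":0,"dx":18.5,"dy":-0.8,"dz":0,"gripper":4.7}
    - {"ax":0,"ay":0,"az":0,"dx":22.0,"dy":-0.8,"dz":0,"gripper":4.7}
    - {"ax":0,"ay":0,"az":0,"dx":23.5,"dy":-0.8,"dz":1.0,"gripper":4.7}
    - {"ax":0,"ay":0,"az":0,"dx":24.0,"dy":-0.8,"dz":3.0,"gripper":4.7}
    - {"ax":0,"ay":0,"az":0,"dx":24.0,"dy":-0.8,"dz":5.0,"gripper":4.7}
    - {"ax":0,"ay":0,"az":0,"dx":24.0,"dy":-0.8,"dz":6.0,"gripper":4.7}
    - {"ax":0,"ay":0,"az":0,"dx":24.0,"dy":-0.8,"dz":6.0,"gripper":4.7}
    - {"ax":0,"ay":0,"az":0,"dx":24.0,"dy":-0.8,"dz":6.0,"gripper":4.7}

```text
time: 25.75
tcp_pos: [0.4275, 0.0112, 0.101]
ee_rot: [0.707, 0.707, -0.0, -0.0]
wrist_force: [-0.5, 0.4, -4.0]
finger_gap: 0.0492
```

Call:
drive_tool:
  steps:
    - {"ax":0,"ay":0,"az":0,"dx":0,"dy":0,"dz":0,"gripper":4.7}
    - {"ax":0,"ay":0,"az":0,"dx":0,"dy":0,"dz":0,"gripper":4.7}
    - {"ax":0,"ay":0,"az":0,"dx":0,"dy":0,"dz":0,"gripper":4.7}
    - {"ax":0,"ay":0,"az":0,"dx":0,"dy":0,"dz":0,"gripper":4.7}
    - {"ax":0,"ay":0,"az":0,"dx":0,"dy":0,"dz":0,"gripper":4.7}

```text
time: 26.25
tcp_pos: [0.4276, 0.0114, 0.1012]
ee_rot: [0.707, 0.707, 0.0, 0.0]
wrist_force: [0.1, 0.1, -3.0]
finger_gap: 0.0493
```

```bash

python3 - <<'E'
from h import *
p,W,M,s=snap('wrist','w20.png');print(s['time'],s['tcp_pos'].round(4),s['ee_rot'].round(4),s['finger_gap'],s['wrist_force'])
held(W,s,52); rim(W,(.428,.0125),64)
E
```

```text
26.25 [0.4276 0.0114 0.1012] [7.073e-01 7.069e-01 1.000e-04 1.000e-04] 0.049340102604005086 [ 0.07519923  0.14324147 -2.9523926 ]
held 12749 top z -0.0151 x [-0.0235  0.0256] tilt xy deg [0.39 0.14]
rim 64 top z 0.0138 n 32 free [0.4278 0.0125 0.0321] fixed r [0.4278 0.0127] rms 0.0009
```

View pics/w20.png

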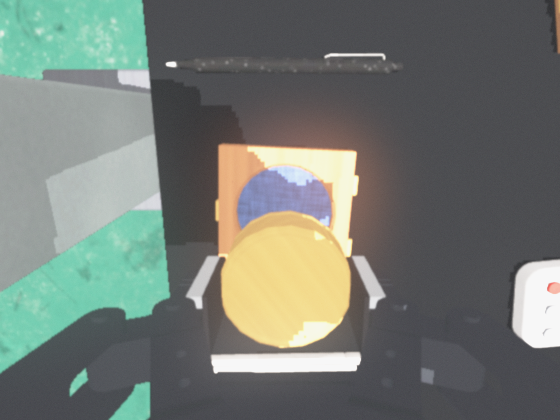

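Call:
drive_tool:
  steps:
    - {"ax":0,"ay":0,"az":0,"dx":0.03,"dy":-0.07,"dz":2.0,"gripper":4.7}
    - {"ax":0,"ay":0,"az":0,"dx":0.03,"dy":-0.07,"dz":4.5,"gripper":4.7}
    - {"ax":0,"ay":0,"az":0,"dx":0.03,"dy":-0.07,"dz":6.5,"gripper":4.7}
    - {"ax":0,"ay":0,"az":0,"dx":0.03,"dy":-0.07,"dz":7.6,"gripper":4.7}
    - {"ax":0,"ay":0,"az":0,"dx":0.03,"dy":-0.07,"dz":8.2,"gripper":4.7}
    - {"ax":0,"ay":0,"az":0,"dx":0.03,"dy":-0.07,"dz":8.4,"gripper":4.7}
    - {"ax":0,"ay":0,"az":0,"dx":0.03,"dy":-0.07,"dz":8.5,"gripper":4.7}
    - {"ax":0,"ay":0,"az":0,"dx":0.03,"dy":-0.07,"dz":8.5,"gripper":4.7}
    - {"ax":0,"ay":0,"az":0,"dx":0.03,"dy":-0.07,"dz":8.5,"gripper":4.7}
    - {"ax":0,"ay":0,"az":0,"dx":0.03,"dy":-0.07,"dz":8.5,"gripper":4.7}

```text
time: 27.3
tcp_pos: [0.4272, 0.0118, 0.0164]
ee_rot: [0.707, 0.707, 0.0, 0.0]
wrist_force: [0.0, 0.5, -2.6]
finger_gap: 0.0492
```

```bash

python3 - <<'E'
from h import *
p,W,M,s=snap('wrist','w21.png');print(s['time'],s['tcp_pos'].round(4),s['finger_gap'],s['wrist_force'])
p,W,M,s=snap('scene')
cv2.imwrite('pics/s21c.png',cv2.resize(cv2.cvtColor(p['img'],cv2.COLOR_RGB2BGR)[220:320,260:380],None,fx=5,fy=5))
E
```

```text
27.3 [0.4272 0.0118 0.0164] 0.04923996005332441 [ 0.03330663  0.54480406 -2.577705  ]
```

View pics/s21c.png

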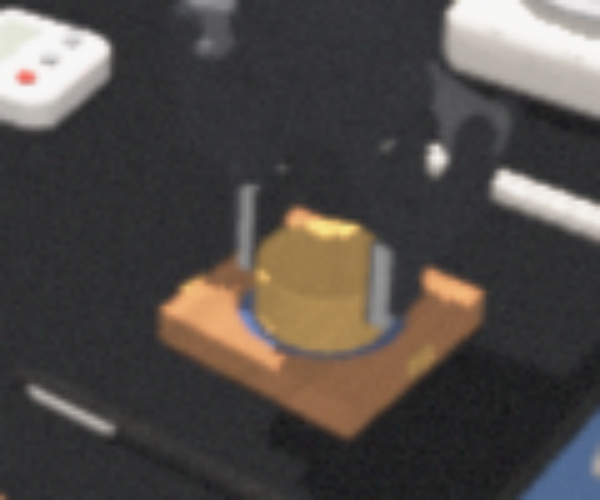

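Call:
drive_tool:
  steps:
    - {"ax":0,"ay":0,"az":0,"dx":0,"dy":0,"dz":0.08,"gripper":4.7}
    - {"ax":0,"ay":0,"az":0,"dx":0,"dy":0,"dz":0.15,"gripper":4.7}
    - {"ax":0,"ay":0,"az":0,"dx":0,"dy":0,"dz":0.18,"gripper":4.7}
    - {"ax":0,"ay":0,"az":0,"dx":0,"dy":0,"dz":0.18,"gripper":4.7}
    - {"ax":0,"ay":0,"az":0,"dx":0,"dy":0,"dz":0.18,"gripper":4.7}
    - {"ax":0,"ay":0,"az":0,"dx":0,"dy":0,"dz":0.18,"gripper":4.7}

```text
time: 28.0
tcp_pos: [0.4269, 0.0117, 0.0142]
ee_rot: [0.707, 0.707, 0.0, -0.0]
wrist_force: [-0.2, 0.8, -2.4]
finger_gap: 0.0493
```

Call:
drive_tool:
  steps:
    - {"ax":0,"ay":0,"az":0,"dx":0,"dy":0,"dz":0.03,"gripper":4.7}
    - {"ax":0,"ay":0,"az":0,"dx":0,"dy":0,"dz":0.05,"gripper":4.7}
    - {"ax":0,"ay":0,"az":0,"dx":0,"dy":0,"dz":0.05,"gripper":4.7}
    - {"ax":0,"ay":0,"az":0,"dx":0,"dy":0,"dz":0.05,"gripper":4.7}

```text
time: 28.4
tcp_pos: [0.4269, 0.0117, 0.0139]
ee_rot: [0.707, 0.707, 0.0, 0.0]
wrist_force: [-1.1, -0.1, 1.3]
finger_gap: 0.0493
```

Call:
drive_tool:
  steps:
    - {"ax":0,"ay":0,"az":0,"dx":0,"dy":0,"dz":0.02,"gripper":5.2}
    - {"ax":0,"ay":0,"az":0,"dx":0,"dy":0,"dz":0.02,"gripper":5.4}
    - {"ax":0,"ay":0,"az":0,"dx":0,"dy":0,"dz":0,"gripper":5.8}
    - {"ax":0,"ay":0,"az":0,"dx":0,"dy":0,"dz":0,"gripper":6.6}
    - {"ax":0,"ay":0,"az":0,"dx":0,"dy":0,"dz":0,"gripper":6.6}
    - {"ax":0,"ay":0,"az":0,"dx":0,"dy":0,"dz":-1.0,"gripper":6.6}
    - {"ax":0,"ay":0,"az":0,"dx":0,"dy":0,"dz":-3.0,"gripper":6.6}
    - {"ax":0,"ay":0,"az":0,"dx":0,"dy":0,"dz":-7.0,"gripper":6.6}
    - {"ax":0,"ay":0,"az":0,"dx":0,"dy":0,"dz":-11.0,"gripper":7.0}
    - {"ax":0,"ay":0,"az":0,"dx":0,"dy":0,"dz":-14.0,"gripper":7.0}
    - {"ax":0,"ay":0,"az":0,"dx":0,"dy":0,"dz":-15.0,"gripper":7.0}

```text
time: 29.5
tcp_pos: [0.4283, 0.0118, 0.1674]
ee_rot: [0.707, 0.707, 0.002, 0.002]
wrist_force: [0.5, 0.5, -0.2]
finger_gap: 0.0702
```

```bash
python3 - <<'E'
from h import *
p,W,M,s=snap('wrist','w22.png');print(s['time'],s['tcp_pos'].round(4),s['wrist_force'])
seated(W,(.427,.012),52)
E
```

```text
29.5 [0.4283 0.0118 0.1674] [ 0.49702413  0.48524645 -0.21735427]
top face 3213 [0.4281 0.0125 0.0291] tilt deg 0.18 ext [0.0509 0.0509]
```

View pics/w22.png

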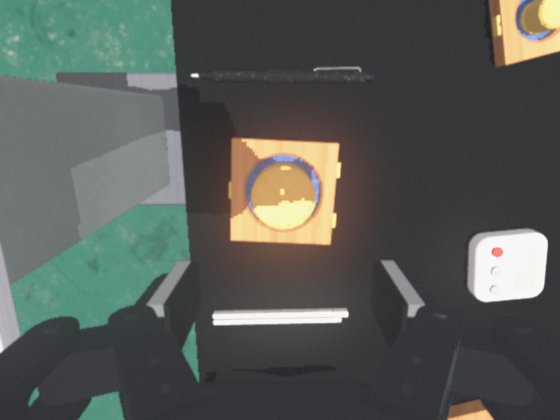

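The 52 is seated flat at px (283,195). Now for the 66.

Call:
drive_tool:
  steps:
    - {"ax":0,"ay":0,"az":0,"dx":-2.0,"dy":0,"dz":0,"gripper":8.3}
    - {"ax":0,"ay":0,"az":0,"dx":-5.5,"dy":0.2,"dz":0,"gripper":8.3}
    - {"ax":0,"ay":0,"az":0,"dx":-10.0,"dy":0.4,"dz":0,"gripper":8.3}
    - {"ax":0,"ay":0,"az":0,"dx":-14.5,"dy":0.6,"dz":0,"gripper":8.3}
    - {"ax":0,"ay":0,"az":0,"dx":-18.5,"dy":0.6,"dz":0,"gripper":8.3}
    - {"ax":0,"ay":0,"az":0,"dx":-22.0,"dy":0.6,"dz":0,"gripper":8.3}
    - {"ax":0,"ay":0,"az":0,"dx":-23.5,"dy":0.6,"dz":0.5,"gripper":8.3}
    - {"ax":0,"ay":0,"az":0,"dx":-24.0,"dy":0.6,"dz":1.0,"gripper":8.3}
    - {"ax":0,"ay":0,"az":0,"dx":-24.0,"dy":0.6,"dz":2.0,"gripper":8.3}
    - {"ax":0,"ay":0,"az":0,"dx":-24.0,"dy":0.6,"dz":3.0,"gripper":8.3}
    - {"ax":0,"ay":0,"az":0,"dx":-24.0,"dy":0.6,"dz":3.0,"gripper":8.3}
    - {"ax":0,"ay":0,"az":0,"dx":-24.0,"dy":0.6,"dz":3.0,"gripper":8.3}

```text
time: 30.75
tcp_pos: [0.4326, -0.2272, 0.1334]
ee_rot: [0.707, 0.707, -0.0, -0.0]
wrist_force: [-0.4, -0.7, 0.2]
finger_gap: 0.0828
```

Call:
drive_tool:
  steps:
    - {"ax":0,"ay":0,"az":0,"dx":0,"dy":0,"dz":0,"gripper":8.3}
    - {"ax":0,"ay":0,"az":0,"dx":0,"dy":0,"dz":0,"gripper":8.3}
    - {"ax":0,"ay":0,"az":0,"dx":0,"dy":0,"dz":0,"gripper":8.3}
    - {"ax":0,"ay":0,"az":0,"dx":0,"dy":0,"dz":0,"gripper":8.3}

```text
time: 31.15
tcp_pos: [0.4329, -0.2283, 0.1339]
ee_rot: [0.707, 0.707, 0.0, 0.0]
wrist_force: [0.1, 0.1, 0.0]
finger_gap: 0.0828
```

```bash

python3 - <<'E'
from h import *
p,W,M,s=snap('wrist','w23.png');print(s['time'],s['tcp_pos'].round(4),s['ee_rot'].round(4),s['finger_gap'])
layers(W,(.435,-.229)); tips(W,s)
E
```

```text
31.15 [ 0.4329 -0.2283  0.1339] [7.073e-01 7.069e-01 1.000e-04 2.000e-04] 0.08283756852757465
24 few 0
38 few 0
52 few 0
66 276 side fit [ 0.4343 -0.2287] rms 0.0001 top pts 9304 [ 0.4343 -0.227   0.073 ]
tip -1 1319 tool z max [-0.0124 -0.0116] y range [-0.0535 -0.04  ]
tip 1 1303 tool z max [-0.0125 -0.0115] y range [0.0421 0.0557]
```

View pics/w23.png

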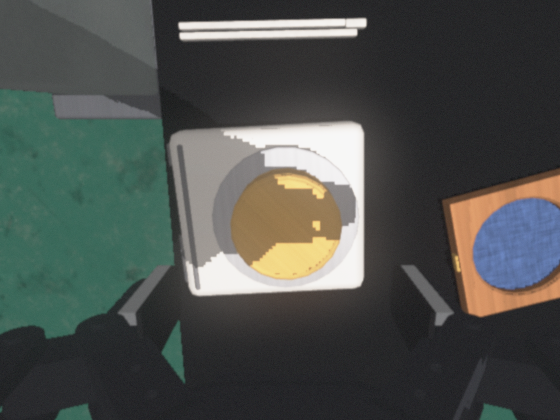

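Call:
drive_tool:
  steps:
    - {"ax":0,"ay":0,"az":0,"dx":0,"dy":0.04,"dz":2.0,"gripper":8.3}
    - {"ax":0,"ay":0,"az":0,"dx":0,"dy":0.04,"dz":4.5,"gripper":8.3}
    - {"ax":0,"ay":0,"az":0,"dx":0,"dy":0.04,"dz":6.5,"gripper":8.3}
    - {"ax":0,"ay":0,"az":0,"dx":0,"dy":0.04,"dz":7.6,"gripper":8.3}
    - {"ax":0,"ay":0,"az":0,"dx":0,"dy":0.04,"dz":7.9,"gripper":8.3}
    - {"ax":0,"ay":0,"az":0,"dx":0,"dy":0.04,"dz":7.9,"gripper":8.3}
    - {"ax":0,"ay":0,"az":0,"dx":0,"dy":0.04,"dz":7.9,"gripper":7.6}
    - {"ax":0,"ay":0,"az":0,"dx":0,"dy":0.04,"dz":7.9,"gripper":7.2}
    - {"ax":0,"ay":0,"az":0,"dx":0,"dy":0.04,"dz":7.9,"gripper":7.0}
    - {"ax":0,"ay":0,"az":0,"dx":0,"dy":0.04,"dz":7.9,"gripper":7.0}

```text
time: 32.2
tcp_pos: [0.4333, -0.2284, 0.0551]
ee_rot: [0.707, 0.707, 0.0, 0.0]
wrist_force: [-1.1, -0.0, 0.4]
finger_gap: 0.0698
```

```bash

python3 - <<'E'
from h import *
p,W,M,s=snap('scene')
cv2.imwrite('pics/s24c.png',cv2.resize(cv2.cvtColor(p['img'],cv2.COLOR_RGB2BGR)[130:250,330:450],None,fx=5,fy=5)); print(s['tcp_pos'])
E
```

```text
[ 0.43333944 -0.22839396  0.05507271]
```

View pics/s24c.png

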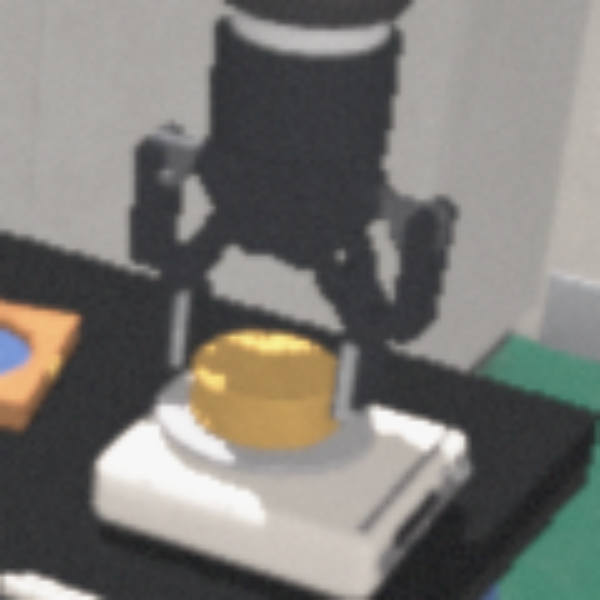

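Call:
drive_tool:
  steps:
    - {"ax":0,"ay":0,"az":0,"dx":0,"dy":0,"dz":0,"gripper":6.6}
    - {"ax":0,"ay":0,"az":0,"dx":0,"dy":0,"dz":0,"gripper":6.0}
    - {"ax":0,"ay":0,"az":0,"dx":0,"dy":0,"dz":0,"gripper":6.0}
    - {"ax":0,"ay":0,"az":0,"dx":0,"dy":0,"dz":0,"gripper":6.0}
    - {"ax":0,"ay":0,"az":0,"dx":0,"dy":0,"dz":-0.2,"gripper":6.0}
    - {"ax":0,"ay":0,"az":0,"dx":0,"dy":0,"dz":-0.6,"gripper":6.0}
    - {"ax":0,"ay":0,"az":0,"dx":0,"dy":0,"dz":-1.5,"gripper":6.0}
    - {"ax":0,"ay":0,"az":0,"dx":0,"dy":0,"dz":-3.5,"gripper":6.0}
    - {"ax":0,"ay":0,"az":0,"dx":0,"dy":0,"dz":-6.0,"gripper":6.0}
    - {"ax":0,"ay":0,"az":0,"dx":0,"dy":0,"dz":-7.0,"gripper":6.0}
    - {"ax":0,"ay":0,"az":0,"dx":0,"dy":0,"dz":-7.0,"gripper":6.0}
  squeeze: 95

```text
time: 33.35
tcp_pos: [0.434, -0.2287, 0.126]
ee_rot: [0.707, 0.707, 0.0, 0.001]
wrist_force: [0.5, -0.2, -4.9]
finger_gap: 0.0624
```

```bash

python3 - <<'E'
from h import *
p,W,M,s=snap('wrist','w25.png');print(s['time'],s['tcp_pos'].round(4),s['finger_gap'],s['wrist_force'])
held(W,s,66); rim(W,(.6195,-.263),78)
E
```

```text
33.35 [ 0.434  -0.2287  0.126 ] 0.062391902874687766 [ 0.54854815 -0.19879158 -4.87683483]
held 21078 top z -0.0171 x [-0.0302  0.0322] tilt xy deg [0.2  0.05]
rim 78 top z 0.014 n 35 free [ 0.6173 -0.2623  0.0387] fixed r [ 0.6176 -0.2623] rms 0.0003
```

View pics/w25.png

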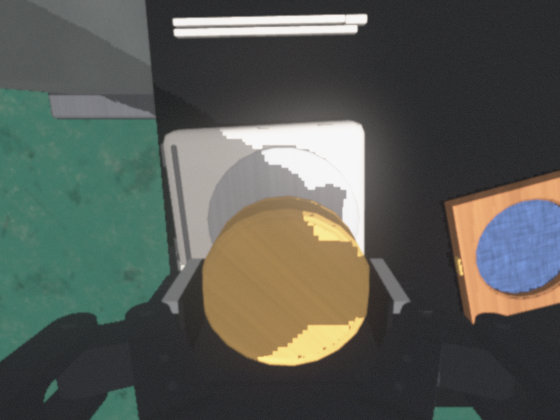

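Call:
drive_tool:
  steps:
    - {"ax":0,"ay":0,"az":0,"dx":-0.3,"dy":1.5,"dz":-0.5,"gripper":6.0}
    - {"ax":0,"ay":0,"az":0,"dx":-0.9,"dy":4.5,"dz":-1.0,"gripper":6.0}
    - {"ax":0,"ay":0,"az":0,"dx":-1.6,"dy":8.0,"dz":-1.0,"gripper":6.0}
    - {"ax":0,"ay":0,"az":0,"dx":-2.3,"dy":12.0,"dz":-1.0,"gripper":6.0}
    - {"ax":0,"ay":0,"az":0,"dx":-3.0,"dy":15.5,"dz":-1.0,"gripper":6.0}
    - {"ax":0,"ay":0,"az":0,"dx":-3.5,"dy":17.5,"dz":0,"gripper":6.0}
    - {"ax":0,"ay":0,"az":0,"dx":-3.5,"dy":18.3,"dz":1.0,"gripper":6.0}
    - {"ax":0,"ay":0,"az":0,"dx":-3.5,"dy":18.3,"dz":2.0,"gripper":6.0}
    - {"ax":0,"ay":0,"az":0,"dx":-3.5,"dy":18.3,"dz":2.0,"gripper":6.0}
    - {"ax":0,"ay":0,"az":0,"dx":-3.5,"dy":18.3,"dz":2.0,"gripper":6.0}
    - {"ax":0,"ay":0,"az":0,"dx":-3.5,"dy":18.3,"dz":2.0,"gripper":6.0}
    - {"ax":0,"ay":0,"az":0,"dx":-3.5,"dy":18.3,"dz":2.0,"gripper":6.0}

```text
time: 34.6
tcp_pos: [0.616, -0.2636, 0.1057]
ee_rot: [0.707, 0.707, 0.0, 0.001]
wrist_force: [-0.3, -0.0, -5.2]
finger_gap: 0.0626
```

Call:
drive_tool:
  steps:
    - {"ax":0,"ay":0,"az":0,"dx":0,"dy":0,"dz":0,"gripper":6.0}
    - {"ax":0,"ay":0,"az":0,"dx":0,"dy":0,"dz":0,"gripper":6.0}
    - {"ax":0,"ay":0,"az":0,"dx":0,"dy":0,"dz":0,"gripper":6.0}
    - {"ax":0,"ay":0,"az":0,"dx":0,"dy":0,"dz":0,"gripper":6.0}

```text
time: 35.0
tcp_pos: [0.6161, -0.2634, 0.1047]
ee_rot: [0.707, 0.707, 0.0, -0.0]
wrist_force: [-0.8, -1.2, -5.1]
finger_gap: 0.0626
```

```bash

python3 - <<'E'
from h import *
p,W,M,s=snap('wrist','w26.png');print(s['time'],s['tcp_pos'].round(4),s['ee_rot'].round(4),s['finger_gap'],s['wrist_force'])
held(W,s,66); rim(W,(.618,-.263),78)
E
```

```text
35.0 [ 0.6161 -0.2634  0.1047] [ 0.7073  0.7069  0.     -0.    ] 0.06263730631062943 [-0.8257793  -1.21001059 -5.11395729]
held 21083 top z -0.017 x [-0.0301  0.0323] tilt xy deg [0.19 0.07]
rim 78 top z 0.0138 n 29 free [ 0.618  -0.2632  0.0392] fixed r [ 0.618  -0.2629] rms 0.0014
```

View pics/w26.png

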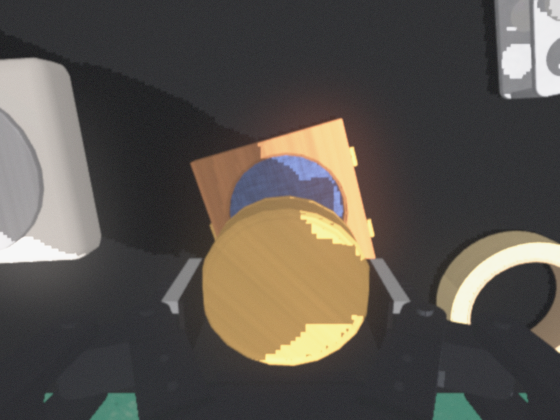

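Call:
drive_tool:
  steps:
    - {"ax":0,"ay":0,"az":0,"dx":-0.03,"dy":0.07,"dz":2.0,"gripper":6.0}
    - {"ax":0,"ay":0,"az":0,"dx":-0.03,"dy":0.07,"dz":4.5,"gripper":6.0}
    - {"ax":0,"ay":0,"az":0,"dx":-0.03,"dy":0.07,"dz":6.5,"gripper":6.0}
    - {"ax":0,"ay":0,"az":0,"dx":-0.03,"dy":0.07,"dz":7.8,"gripper":6.0}
    - {"ax":0,"ay":0,"az":0,"dx":-0.03,"dy":0.07,"dz":8.5,"gripper":6.0}
    - {"ax":0,"ay":0,"az":0,"dx":-0.03,"dy":0.07,"dz":8.8,"gripper":6.0}
    - {"ax":0,"ay":0,"az":0,"dx":-0.03,"dy":0.07,"dz":9.0,"gripper":6.0}
    - {"ax":0,"ay":0,"az":0,"dx":-0.03,"dy":0.07,"dz":9.0,"gripper":6.0}
    - {"ax":0,"ay":0,"az":0,"dx":-0.03,"dy":0.07,"dz":9.0,"gripper":6.0}
    - {"ax":0,"ay":0,"az":0,"dx":-0.03,"dy":0.07,"dz":9.0,"gripper":6.0}

```text
time: 36.05
tcp_pos: [0.6172, -0.2638, 0.0153]
ee_rot: [0.707, 0.707, 0.0, 0.0]
wrist_force: [-0.4, -0.4, -5.3]
finger_gap: 0.0626
```

```bash

python3 - <<'E'
from h import *
p,W,M,s=snap('wrist','w27.png');print(s['time'],s['tcp_pos'].round(4),s['finger_gap'],s['wrist_force'])
p,W,M,s=snap('scene')
cv2.imwrite('pics/s27c.png',cv2.resize(cv2.cvtColor(p['img'],cv2.COLOR_RGB2BGR)[150:250,260:380],None,fx=5,fy=5))
E
```

```text
36.05 [ 0.6172 -0.2638  0.0153] 0.06261119101674743 [-0.42230282 -0.40050173 -5.2764583 ]
```

View pics/s27c.png

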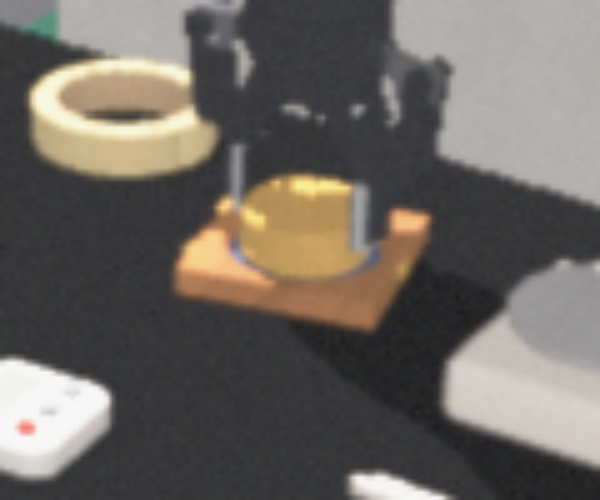

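Call:
drive_tool:
  steps:
    - {"ax":0,"ay":0,"az":0,"dx":0,"dy":0,"dz":0.1,"gripper":6.0}
    - {"ax":0,"ay":0,"az":0,"dx":0,"dy":0,"dz":0.2,"gripper":6.0}
    - {"ax":0,"ay":0,"az":0,"dx":0,"dy":0,"dz":0.28,"gripper":6.0}
    - {"ax":0,"ay":0,"az":0,"dx":0,"dy":0,"dz":0.28,"gripper":6.0}
    - {"ax":0,"ay":0,"az":0,"dx":0,"dy":0,"dz":0.28,"gripper":6.0}
    - {"ax":0,"ay":0,"az":0,"dx":0,"dy":0,"dz":0.28,"gripper":6.0}

```text
time: 36.75
tcp_pos: [0.6167, -0.2636, 0.012]
ee_rot: [0.707, 0.707, 0.0, -0.0]
wrist_force: [-1.2, 0.1, -1.7]
finger_gap: 0.0625
```

Contact is beginning (from -5.2 to -1.7 N). I'll go slightly further.

Call:
drive_tool:
  steps:
    - {"ax":0,"ay":0,"az":0,"dx":0,"dy":0,"dz":0.02,"gripper":6.0}
    - {"ax":0,"ay":0,"az":0,"dx":0,"dy":0,"dz":0.03,"gripper":6.0}
    - {"ax":0,"ay":0,"az":0,"dx":0,"dy":0,"dz":0.03,"gripper":6.0}
    - {"ax":0,"ay":0,"az":0,"dx":0,"dy":0,"dz":0.03,"gripper":6.0}

```text
time: 37.15
tcp_pos: [0.6168, -0.2636, 0.0119]
ee_rot: [0.707, 0.707, 0.0, 0.0]
wrist_force: [-3.7, 1.5, 4.2]
finger_gap: 0.0626
```

Call:
drive_tool:
  steps:
    - {"ax":0,"ay":0,"az":0,"dx":0,"dy":0,"dz":0,"gripper":6.6}
    - {"ax":0,"ay":0,"az":0,"dx":0,"dy":0,"dz":0,"gripper":6.8}
    - {"ax":0,"ay":0,"az":0,"dx":0,"dy":0,"dz":0,"gripper":7.2}
    - {"ax":0,"ay":0,"az":0,"dx":0,"dy":0,"dz":0,"gripper":8.2}
    - {"ax":0,"ay":0,"az":0,"dx":0,"dy":0,"dz":0,"gripper":8.2}
    - {"ax":0,"ay":0,"az":0,"dx":0,"dy":0,"dz":-1.0,"gripper":8.2}
    - {"ax":0,"ay":0,"az":0,"dx":0,"dy":0,"dz":-3.0,"gripper":8.2}
    - {"ax":0,"ay":0,"az":0,"dx":0,"dy":0,"dz":-7.0,"gripper":8.2}
    - {"ax":0,"ay":0,"az":0,"dx":0,"dy":0,"dz":-11.0,"gripper":8.2}
    - {"ax":0,"ay":0,"az":0,"dx":0,"dy":0,"dz":-14.0,"gripper":8.2}
    - {"ax":0,"ay":0,"az":0,"dx":0,"dy":0,"dz":-16.0,"gripper":8.2}

```text
time: 38.25
tcp_pos: [0.6176, -0.264, 0.1755]
ee_rot: [0.707, 0.707, 0.001, 0.002]
wrist_force: [0.1, 0.2, -0.6]
finger_gap: 0.0818
```

```bash
python3 - <<'E'
from h import *
p,W,M,s=snap('wrist','w28.png');print(s['time'],s['tcp_pos'].round(4),s['wrist_force'])
seated(W,(.617,-.263),66); rim(W,(.618,-.263),78)
p,W,M,s=snap('scene','s28.png')
for n,c,d in [('24',(.618,.148),24),('38',(.433,.208),38),('52',(.427,.012),52),('66',(.617,-.263),66)]: print(n,end=' ');seated(W,c,d)
E
```

```text
38.25 [ 0.6176 -0.264   0.1755] [ 0.12947156  0.15692912 -0.5715887 ]
top face 4935 [ 0.6183 -0.2628  0.029 ] tilt deg 0.14 ext [0.0652 0.0653]
rim 78 top z 0.0138 n 48 free [ 0.6181 -0.2645  0.0379] fixed r [ 0.6181 -0.2635] rms 0.0031
24 top face 90 [0.6153 0.1469 0.0297] tilt deg 1.46 ext [0.0243 0.0228]
38 top face 347 [0.4308 0.2078 0.0297] tilt deg 0.56 ext [0.0376 0.0385]
52 top face 392 [0.4248 0.0128 0.0298] tilt deg 1.01 ext [0.0527 0.0505]
66 top face 273 [ 0.6137 -0.2618  0.0298] tilt deg 0.62 ext [0.0641 0.067 ]
```

View pics/w28.png

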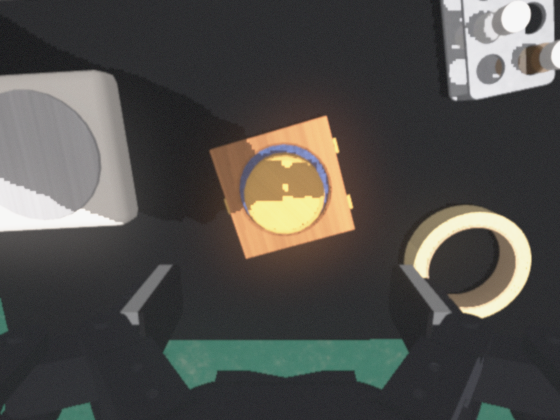

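View pics/s28.png

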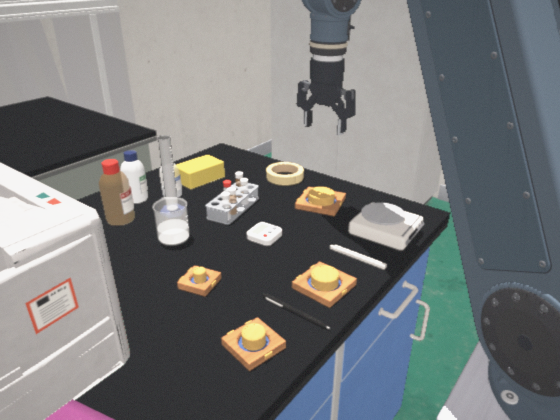

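All four weights are in their wells: scene px (275,199), (278,325), (335,254) and (197,321). All top faces are at about 30 mm, the pan is empty and the gripper is clear. Handing in.

```bash
python3 -c "
from cell import *
print(sign_off())"
```

```text
the job is handed in; nothing more can be done
None
```

All four weights are off the balance and lying flat in their own cases, with the job handed in at about 38 s of the 115 s allowed. I worked from the top of the stack down: 24, 38, 52, then 66 mm. I lowered each one until the wrist sensor felt the well floor before letting go. None was dropped and the stack stayed standing.

**Last checks:**
- **Wrist camera:** right after each release it put the top face at 29 mm (30 mm expected, and the camera reads about 1 mm low), with 0.1–0.2° of tilt. Each weight was within about 1–2 mm of the middle of its well.
- **Scene camera:** the final view shows the top faces at 29.7–29.8 mm, the pan empty and the gripper well clear of everything.
- **Forces:** the highest wrist force I read was about 8 N.

**Disagreements:**
- The scene camera showed tilts of 0.6–1.5°, most likely noise from having few pixels on each weight.
- It also placed the weights 3–5 mm off in x compared with the wrist camera. I trusted the wrist camera, which was much closer.
- The gripper read 1.5–4 mm less than each weight's diameter, yet every grip held.
- The trained network could not tell the weights or the cases apart by size, so I told them apart by measured size and position.

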